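# Load the inspection carrier, square the modules and slide it to the microscope place

### The arm

A 6-joint arm with a two-finger parallel gripper is mounted at the origin on the work surface. World frame = base frame: x ahead of the robot, y to its left, z up, the work surface at z = 0. Lengths are in m, angles in rad, forces in N, time in s.
With the tool pointing down it reaches from about 0.275 to 0.75 m from the base axis. Payload 10.2 kg.
Tool frame: the origin (TCP) lies at the very end of the fingers, on their centre line; the grasp point (between the pads) lies 19 mm behind it; z points along the fingers, y is the line along which they close (so a half turn about z gives the same grasp; the last joint's range is limited). The gripper opens to 88 mm and grips with 3 to 60 N. Pads are 18 mm wide; open, the fingers measure 123 mm over their backs; the gripper's body (75 mm by 187 mm) begins 45 mm behind the grasp point.
Start: joints at [-1.531, 0.313, 1.498, -0, 1.331, -0.223], TCP at [0.136, -0.507, 0.239] pointing down, gripper open.
Joint ranges: [-2.94, 2.94], [-0.97, 2.17], [0.19, 2.56], [-1.23, 4.37], [0.02, 3.11], [-2.88, 2.88]. Speed limits (rad/s): [2.39, 2.39, 3.01, 3.14, 3.14, 3.14].

### API

Orientations are given as a unit quaternion [x, y, z, w].
In Python, from bench import bot gives the robot as it stands. The module is installed in compiled form; this text tells all that it offers.
- The arm moves only by the tool servo_tool, never from a script. Its argument "rows" is a list that holds one entry, the list of rows, each a list of 7 numbers: the shift along the tool's x, y, z in units of 2.5 cm (1.0 is 2.5 cm), then the turn, a rotation vector about the tool's x, y, z in units of 6 degrees (1.0 is 6 degrees), then the opening, from 0 (shut) to 1 (fully open). A call has 1 to 8 rows; each row shifts and turns the commanded pose from where the row before left it, along the tool's axes as they then stand; what a row does not reach is not made up. A row lasts 1/8 s, in which the tool goes at most 62.5 mm and 10.7 degrees, less where a joint would pass 70% of its speed; a pose out of reach is approached as far as the arm can. A call with a number of a shift or a turn outside -1 to 1 is refused whole. A call with a gripper value outside its range is refused whole. The fingers move at their own pace and stop on an object; the grip force is fixed at half the most. Time passes only in rows, so rows that do not move let the fingers close. It gives the time, the measured TCP pose, the force, the opening and the grip force at its end, in the units of the state.
- bot.get_obs(): the state, without advancing time (a new reading comes with each control period).
- bot.read_camera(name): name is "side" or "top" or "wrist"; returns the picture (384x512x3 uint8, blue, green, red); there is no depth.
- bot.camera_model(name): a dict with "fx", "fy", "cx", "cy" (pixels), "position" and "attitude" of the camera in the world. Camera axes: x right, y up, looking along -z (the intrinsics and any distortion apply to the point x, -y, -z); pixel columns grow to the right and rows downward; lengths in m; the calibration is good to about 2 mm. The wrist camera is an equidistant fisheye: a pixel r from the principal point sees the ray r / f radians off the axis. A picture is of the moment at which its call begins: read the wrist's pose just before it. camera_model takes no time and is no camera call; for the wrist camera it gives the pose at the moment of the call.
- bot.hand_in(): hands the job in; it is judged then, once.
The state is a dict: "clock": time; "joints": joint angles; "joint_velocities": joint speeds; "effort": joint torques, N m; "tcp_pos": TCP position; "tcp_rot": TCP orientation; "wrist_force": force on the tool from outside, world axes, zero at the start; "ft_torque": the same for the moment, N m; "finger_gap": finger opening in m; "grasp_force": force on a finger pad.
Only numpy, scipy, OpenCV 4.12 (cv2) and the standard library are available. Lean on these libraries where they do the work, as an engineer would, in place of code of your own. Each camera call takes 0.05 s, during which the arm holds its last target. There are 200 camera calls.

### The job

Load every module lying on the mat into a nest of its own on the carrier (any nests), connector pointing to the side with the single pin, and push each one home so that it lies flat and square against all three pins of its nest. Then slide the loaded carrier across the mat into the taped outline beside the microscope, sitting square inside the four corners with every module still home, and leave the other things on the bench where they are.

Things in the scene. Friction and masses are not known exactly. Their poses are not given: they have to be found in the camera images.
- carrier: loose dark plate 190 (x) x 220 (y) x 8 mm, 0.9 kg, four nests of three steel pins (6 mm thick, 8 mm tall). On each y edge an aluminium rail, 10 mm thick, top 33 mm above the mat, outer faces at y +-110; push it there or pinch the +y one. Slides at 5 to 15 N; may give a little when a module is pressed home. Origin: centre of underside. +x points away from the robot, +y left, within 12 degrees
- spot: the inspection place: a taped outline of four white L-shaped corners on the mat (no height), its inner edges 8 mm clear of the carrier all round. Origin: its centre, on the mat; x and y as the carrier must lie
- nest_1 (a point): nest 1 on the carrier: where the centre of a module lies when fully home, at (-30, -56, 19) mm in the carrier's frame, same axes. Pin centres from this point: two on its +x side at (21, 15) and (21, -15) mm, a single one on its -y side at (8, -28) mm; -x and +y sides open. Plate top is 11 mm below
- nest_2 (a point): nest 2 on the carrier: where the centre of a module lies when fully home, at (-30, 38, 19) mm in the carrier's frame, same axes. Pin centres from this point: two on its +x side at (21, 15) and (21, -15) mm, a single one on its -y side at (8, -28) mm; -x and +y sides open. Plate top is 11 mm below
- nest_3 (a point): nest 3 on the carrier: where the centre of a module lies when fully home, at (58, -56, 19) mm in the carrier's frame, same axes. Pin centres from this point: two on its +x side at (21, 15) and (21, -15) mm, a single one on its -y side at (8, -28) mm; -x and +y sides open. Plate top is 11 mm below
- nest_4 (a point): nest 4 on the carrier: where the centre of a module lies when fully home, at (58, 38, 19) mm in the carrier's frame, same axes. Pin centres from this point: two on its +x side at (21, 15) and (21, -15) mm, a single one on its -y side at (8, -28) mm; -x and +y sides open. Plate top is 11 mm below
- module_1_mid (a point): centre (half-way up) of a shielded module: plain metal box 36 (x) x 50 (y) x 22 mm, about 0.08 kg, lying flat, screwed lid up, all alike, its x within 35 degrees of the robot's x. A brass connector, 6.4 mm thick, 10 mm long, sticks out of its -y end, 8 mm to the -x side, 13 mm above the underside. Grasp across the 36 mm. None if absent
- module_1_conn (a point): outer end of that module's brass connector, (-8, -35, +2) mm from the module's centre
- module_2_mid (a point): centre (half-way up) of a shielded module: plain metal box 36 (x) x 50 (y) x 22 mm, about 0.08 kg, lying flat, screwed lid up, all alike, its x within 35 degrees of the robot's x. A brass connector, 6.4 mm thick, 10 mm long, sticks out of its -y end, 8 mm to the -x side, 13 mm above the underside. Grasp across the 36 mm. None if absent
- module_2_conn (a point): outer end of that module's brass connector, (-8, -35, +2) mm from the module's centre
- module_3_mid (a point): centre (half-way up) of a shielded module: plain metal box 36 (x) x 50 (y) x 22 mm, about 0.08 kg, lying flat, screwed lid up, all alike, its x within 35 degrees of the robot's x. A brass connector, 6.4 mm thick, 10 mm long, sticks out of its -y end, 8 mm to the -x side, 13 mm above the underside. Grasp across the 36 mm. None if absent
- module_3_conn (a point): outer end of that module's brass connector, (-8, -35, +2) mm from the module's centre
- module_4_mid (a point): centre (half-way up) of a shielded module: plain metal box 36 (x) x 50 (y) x 22 mm, about 0.08 kg, lying flat, screwed lid up, all alike, its x within 35 degrees of the robot's x. A brass connector, 6.4 mm thick, 10 mm long, sticks out of its -y end, 8 mm to the -x side, 13 mm above the underside. Grasp across the 36 mm. None if absent
- module_4_conn (a point): outer end of that module's brass connector, (-8, -35, +2) mm from the module's centre
- solder_reel: steel solder reel standing on end, 54 mm across, 42 mm high; a bystander, to be left where it is. Origin: centre of its underside
- flux_jar: small flux jar, 42 mm across, 45 mm high; a bystander, to be left where it is. Origin: centre of its underside
- screwdriver: screwdriver lying on the mat, 150 mm long; a bystander, to be left where it is. Origin: middle of its length, at the underside
- wrench: flat spanner lying on the mat, 130 mm long; a bystander, to be left where it is. Origin: middle of its length, at the underside
- mouse: black computer mouse, 98 x 58 x 30 mm; a bystander, to be left where it is. Origin: centre of its underside
- end_cap_tin: open tin with connector caps, 70 x 50 x 25 mm; a bystander, to be left where it is. Origin: centre of its underside
- tip_cleaner: black tip-cleaner pot, 68 mm across, 40 mm high; a bystander, to be left where it is. Origin: centre of its underside
Mind the look-alikes: they are no part of the job. Leave any turquoise look-alike of the part that bears module_1_mid alone. Leave any brown look-alike of the part that bears module_4_mid alone.

How it is judged:
By the outcome, as a careful person would: the job done as asked, in the order asked, and still so for the second after the job is handed in, with the robot touching nothing.
Of module_1, module_2, module_3, module_4 only 3 to 4 are there at a start; the rules pass over those that are not, and their reading is None.
At some moment in a run one of module_1, module_2, module_3, module_4 may be knocked a few centimetres aside while the robot is not near it.
Once in a run the grip may slacken for a moment while it holds something.
It also fails if it takes over 210 s, if anything falls off the work surface, if the arm or the gripper's body presses on something with over 40 N, if the wrist force passes 120 N, or if a joint passes its speed limit or range.

## Working session

There is one attempt and no reset: what is moved stays moved. The work goes in short steps, Python scripts to look and compute and a tool call to move; the robot and the scene stay as the last step left them, time stands still between calls to the robot, and variables do not carry over. Pictures are saved under pics/ and viewed, at most 14 in all, crops included, and the job is handed in when it is done.

Besides the shell and the picture viewer there is one more tool, called after "Request:" by a JSON object that holds its "api" and its "payload", one argument or row to a line. servo_tool: Moves the arm, as the interface text tells. Shifts and turns lie within -1 to 1; 1 stands for 2.5 cm of shift or 6 degrees of turn. Its arguments: {"type":"object","properties":{"rows":{"type":"array","items":{"type":"array","items":{"type":"array","items":{"type":"number"}}}}},"required":["rows"]}

```bash
mkdir -p pics
cat > h.py <<'E'
import numpy as np, cv2
from bench import bot
from scipy.spatial.transform import Rotation as R
def snap(cam,name,crop=None,scale=1):
    m=bot.camera_model(cam); im=bot.read_camera(cam)
    np.save(f'pics/{name}.npy',im)
    import pickle; pickle.dump(m,open(f'pics/{name}.pkl','wb'))
    save(im,name,crop,scale); return m,im
def save(im,name,crop=None,scale=1):
    if crop: x0,y0,x1,y1=crop; im=im[y0:y1,x0:x1]
    if scale!=1: im=cv2.resize(im,None,fx=scale,fy=scale,interpolation=cv2.INTER_CUBIC)
    cv2.imwrite(f'pics/{name}.png',im)
def load(name):
    import pickle
    return pickle.load(open(f'pics/{name}.pkl','rb')),np.load(f'pics/{name}.npy')
def att(m):
    a=np.array(m['attitude']); return R.from_matrix(a) if a.shape==(3,3) else R.from_quat(a)
def ray(m,u,v,fish=False):
    x=(u-m['cx'])/m['fx']; y=(v-m['cy'])/m['fy']
    if fish:
        r=np.hypot(x,y)+1e-12; d=np.array([x/r*np.sin(r),-y/r*np.sin(r),-np.cos(r)])
    else: d=np.array([x,-y,-1.])
    return att(m).apply(d)
def pix2w(m,u,v,z,fish=False):
    d=ray(m,u,v,fish); p=np.array(m['position']); return p+d*(z-p[2])/d[2]
def w2pix(m,p,fish=False):
    c=att(m).inv().apply(np.atleast_2d(p)-np.array(m['position'])); x,y,z=c[:,0],-c[:,1],-c[:,2]
    if fish:
        r=np.hypot(x,y)+1e-12; t=np.arctan2(r,z); x,y=x/r*t,y/r*t
    else: x,y=x/z,y/z
    return np.c_[m['cx']+m['fx']*x,m['cy']+m['fy']*y]
E
python3 - <<'E'
from h import *
o=bot.get_obs(); print(o['clock'],o['tcp_pos'],o['tcp_rot'],o['finger_gap'])
for c in('top','side','wrist'):
    m,im=snap(c,c+'0',scale=1.5); print(c,m)
E
```

```text
0.0 [ 0.13636924 -0.50673777  0.23818223] [ 9.91380407e-01  1.31013400e-01  6.65036632e-05 -6.10549069e-04] 0.08809257497512102
top {'fx': 478.7285001603739, 'fy': 478.7285001603739, 'cx': 254.12988866660527, 'cy': 191.94726092959746, 'position': array([ 0.30874126, -0.01969422,  1.41279551]), 'attitude': array([-0.06065205,  0.05910963,  0.71086351, -0.69821232])}
side {'fx': 390.85611467538155, 'fy': 390.85611467538155, 'cx': 250.90020796419924, 'cy': 184.54595146002492, 'position': array([-0.11543993,  0.71763537,  0.87034501]), 'attitude': array([-0.15651707,  0.40009869,  0.84564195, -0.31672248])}
wrist {'fx': 297.3186396354542, 'fy': 297.3186396354542, 'cx': 252.15361252957194, 'cy': 193.43925132957125, 'position': array([ 0.20353831, -0.48806942,  0.3843099 ]), 'attitude': array([-0.10831526,  0.08414044, -0.60218367,  0.78648778])}
```

View pics/top0.png

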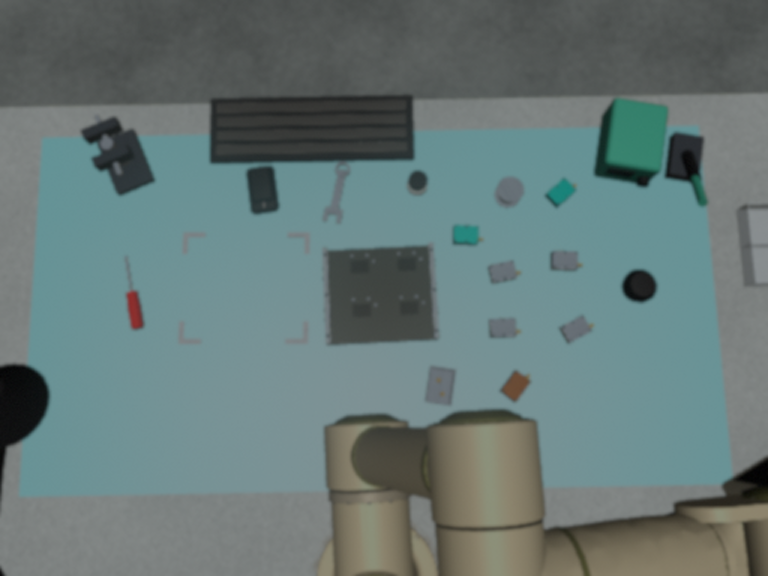

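View pics/side0.png

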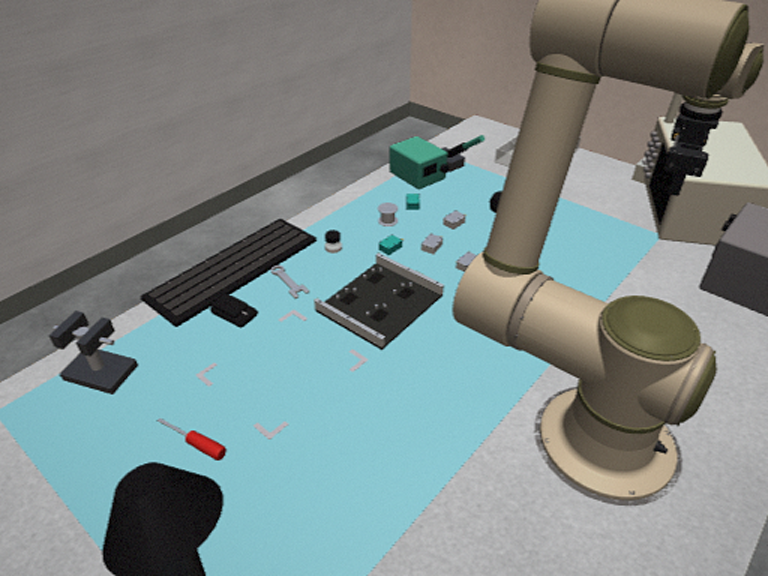

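Top view (1.5x pixels): there are four grey modules at (504,271), (565,261), (503,328) and (576,328). Each is a grey metal box with a brass connector on its right (-y) side. The look-alikes, which I'll leave alone, are turquoise at (466,235) and (560,192) and brown at (516,386). The carrier is at (381,294) and the taped outline at (244,288).

Run:
```python
from h import *
m,im=load('top0')
P=dict(A=(504,271,.022),B=(565,261,.022),C=(503,328,.022),D=(576,328,.022),tq=(466,235,.022),tq2=(560,192,.022),br=(516,386,.022),tin=(440,385,.025),reel=(509,191,.042),pot=(640,285,.04),jar=(417,182,.045))
P.update(c1=(325,248,.033),c2=(431,246,.033),c3=(438,340,.033),c4=(327,343,.033),s1=(188,239,0),s2=(305,239,0),s3=(302,337,0),s4=(184,338,0))
for k,(u,v,z) in P.items(): print(k,pix2w(m,u/1.5,v/1.5,z).round(4))
o=bot.get_obs(); r=R.from_quat(o['tcp_rot']); print(r.as_matrix().round(3))
m,_=load('wrist0'); print((att(m)).as_matrix().round(3)); print(r.inv().apply(np.array(m['position'])-o['tcp_pos']))
```

```text
A [ 0.5763 -0.2615  0.022 ]
B [ 0.5942 -0.3828  0.022 ]
C [ 0.4635 -0.2543  0.022 ]
D [ 0.4609 -0.3961  0.022 ]
tq [ 0.6506 -0.1893  0.022 ]
tq2 [ 0.7358 -0.3814  0.022 ]
br [ 0.3513 -0.274   0.022 ]
tin [ 0.3557 -0.1281  0.025 ]
reel [ 0.7336 -0.2754  0.042 ]
pot [ 0.5404 -0.5204  0.04  ]
jar [ 0.7546 -0.0935  0.045 ]
c1 [0.6267 0.0904 0.033 ]
c2 [ 0.6269 -0.1183  0.033 ]
c3 [ 0.4413 -0.1263  0.033 ]
c4 [0.4394 0.0874 0.033 ]
s1 [0.6581 0.37   0.    ]
s2 [0.6537 0.1334 0.    ]
s3 [0.4552 0.1393 0.    ]
s4 [0.4575 0.3723 0.    ]
[[ 0.966  0.26  -0.   ]
 [ 0.26  -0.966  0.001]
 [ 0.    -0.001 -1.   ]]
[[ 0.261  0.929  0.263]
 [-0.965  0.251  0.069]
 [-0.002 -0.272  0.962]]
[ 0.06978815 -0.00077503 -0.14598516]
```

```bash
cat >> h.py <<'E'
def Rdes(yaw):
    c,s=np.cos(yaw),np.sin(yaw); return R.from_matrix(np.array([[c,s,0],[s,-c,0],[0,0,-1.]]))
def how(goal,yawdeg,g,p0=None,y0=None,umax=.95,show=True):
    """rows from the pose now (or p0,y0) to goal, yaw"""
    o=bot.get_obs(); p=np.array(o['tcp_pos']) if p0 is None else np.array(p0); r=R.from_quat(o['tcp_rot']) if y0 is None else Rdes(np.radians(y0))
    rd=Rdes(np.radians(yawdeg)); goal=np.array(goal)
    n=int(max(1,np.ceil(np.abs(goal-p).max()/.025/umax),np.ceil(np.linalg.norm(goal-p)/.025/umax),np.ceil((r.inv()*rd).magnitude()/np.radians(6)/umax)))
    out=[]
    for i in range(n):
        k=1/(n-i); d=r.inv().apply((goal-p)*k)/.025; w=(r.inv()*rd).as_rotvec()*k/np.radians(6)
        row=[round(float(v),2) for v in (*d,*w)]; out.append(row+[g])
        p=p+r.apply(np.array(row[:3])*.025); r=r*R.from_rotvec(np.array(row[3:])*np.radians(6))
    if show:
        for i in range(0,n,8): print(str(out[i:i+8]).replace(' ',''))
    return out
def st():
    o=bot.get_obs(); a=R.from_quat(o['tcp_rot']).as_matrix()
    print('t%.2f'%o['clock'],'p',(1000*np.array(o['tcp_pos'])).round(1),'yaw %.2f'%np.degrees(np.arctan2(a[1,0],a[0,0])),'z',a[:,2].round(3),'F',np.array(o['wrist_force']).round(1),'gap %.1f gf %.1f'%(o['finger_gap']*1e3,o['grasp_force']))
E
python3 - <<'E'
from h import *
how([.52,-.30,.24],90,1)
E
```

```text
[[0.89,-0.21,-0.0,-0.0,-0.0,-0.66,1],[0.91,-0.15,-0.0,-0.0,-0.0,-0.66,1],[0.91,-0.09,-0.0,-0.0,-0.0,-0.66,1],[0.92,-0.02,-0.0,-0.0,-0.0,-0.66,1],[0.92,0.04,-0.0,-0.0,-0.0,-0.66,1],[0.91,0.1,-0.0,-0.0,-0.0,-0.66,1],[0.9,0.17,-0.0,-0.0,-0.0,-0.66,1],[0.89,0.23,-0.01,-0.0,-0.0,-0.66,1]]
[[0.87,0.29,-0.0,-0.0,-0.0,-0.66,1],[0.85,0.35,-0.01,-0.0,-0.0,-0.66,1],[0.82,0.41,-0.0,-0.0,-0.0,-0.65,1],[0.79,0.46,-0.01,-0.0,-0.0,-0.66,1],[0.76,0.52,-0.0,-0.0,-0.0,-0.65,1],[0.72,0.57,-0.01,-0.0,-0.0,-0.66,1],[0.68,0.61,-0.0,-0.0,-0.0,-0.65,1],[0.64,0.66,-0.01,-0.0,-0.0,-0.66,1]]
[[0.59,0.7,-0.0,-0.0,-0.0,-0.65,1],[0.54,0.74,-0.01,-0.0,-0.0,-0.66,1],[0.49,0.78,-0.0,-0.0,-0.01,-0.65,1]]
```

Request:
{"api": "servo_tool", "payload": {
  "rows": [
    [[0.89, -0.21, 0, 0, 0, -0.66, 1], [0.91, -0.15, 0, 0, 0, -0.66, 1], [0.91, -0.09, 0, 0, 0, -0.66, 1], [0.92, -0.02, 0, 0, 0, -0.66, 1], [0.92, 0.04, 0, 0, 0, -0.66, 1], [0.91, 0.1, 0, 0, 0, -0.66, 1], [0.9, 0.17, 0, 0, 0, -0.66, 1], [0.89, 0.23, 0, 0, 0, -0.66, 1]]
  ]
}}

```text
clock: 1.15
tcp_pos: [0.2985, -0.4193, 0.2385]
tcp_rot: [0.918, 0.398, 0.0, -0.0]
wrist_force: [0.0, 0.1, 0.9]
finger_gap: 0.0877
grasp_force: 0.0
```

Request:
{"api": "servo_tool", "payload": {
  "rows": [
    [[0.87, 0.29, 0, 0, 0, -0.66, 1], [0.85, 0.35, 0, 0, 0, -0.66, 1], [0.82, 0.41, 0, 0, 0, -0.65, 1], [0.79, 0.46, 0, 0, 0, -0.66, 1], [0.76, 0.52, 0, 0, 0, -0.65, 1], [0.72, 0.57, 0, 0, 0, -0.66, 1], [0.68, 0.61, 0, 0, 0, -0.65, 1], [0.64, 0.66, 0, 0, 0, -0.66, 1]]
  ]
}}

```text
clock: 2.15
tcp_pos: [0.4601, -0.3324, 0.2384]
tcp_rot: [0.775, 0.632, -0.0, -0.0]
wrist_force: [-0.4, -0.3, -0.1]
finger_gap: 0.0883
grasp_force: 0.0
```

Request:
{"api": "servo_tool", "payload": {
  "rows": [
    [[0.59, 0.7, 0, 0, 0, -0.65, 1], [0.54, 0.74, 0, 0, 0, -0.66, 1], [0.49, 0.78, 0, 0, 0, -0.65, 1], [0, 0, 0, 0, 0, 0, 1], [0, 0, 0, 0, 0, 0, 1]]
  ]
}}

```text
clock: 2.78
tcp_pos: [0.5195, -0.3006, 0.2385]
tcp_rot: [0.708, 0.707, -0.0, -0.0]
wrist_force: [0.1, 0.1, -0.3]
finger_gap: 0.0882
grasp_force: 0.0
```

Run:
```python
from h import *
st(); snap('wrist','w1',scale=1.5)
```

```text
t2.77 p [ 519.5 -300.6  238.5] yaw 89.91 z [-0.001  0.    -1.   ] F [ 0.1  0.1 -0.3] gap 88.2 gf 0.0
```

View pics/w1.png

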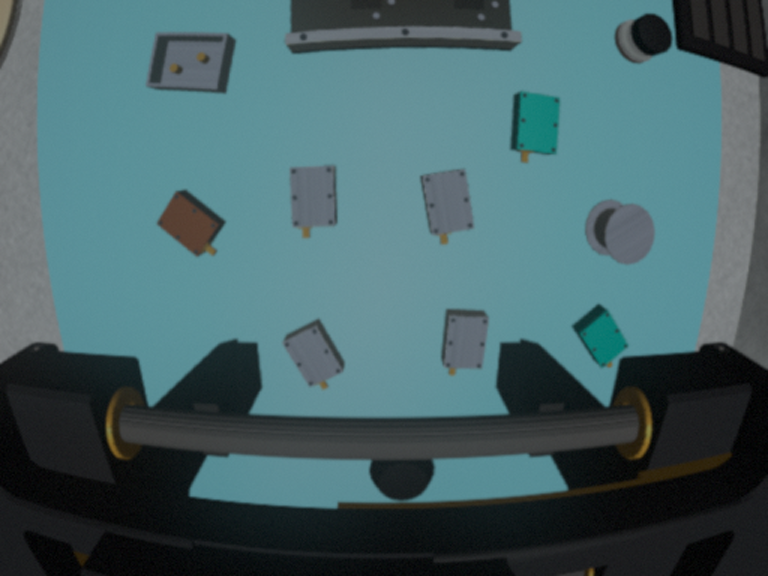

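The wrist view shows the grey modules (1.5x px) at C (313,196), A (447,201), D (313,352) and B (465,340), with connectors toward -y. The brown one is at (191,222) and the turquoise ones at (536,122) and (600,335). The four plain metal boxes fit the description, because they aren't turquoise or brown. I'll confirm that in one rectified crop while I measure their poses.

```bash
cat >> h.py <<'E'
def rect(m,im,x0,x1,y0,y1,z,res=.0005,fish=True):
    """map picture, rows: x falling from x1, cols: y falling from y1"""
    xs=np.arange(x1,x0,-res); ys=np.arange(y1,y0,-res); X,Y=np.meshgrid(xs,ys,indexing='ij')
    uv=w2pix(m,np.c_[X.ravel(),Y.ravel(),np.full(X.size,z)],fish).astype(np.float32)
    return cv2.remap(im,uv[:,0].reshape(X.shape),uv[:,1].reshape(X.shape),cv2.INTER_CUBIC)
def mods(m,im,x0,x1,y0,y1,z=.022,res=.0005,vis=None):
    r=rect(m,im,x0,x1,y0,y1,z,res); hsv=cv2.cvtColor(r,cv2.COLOR_BGR2HSV)
    k=((hsv[...,1]<75)&(hsv[...,2]>95)).astype(np.uint8)*255
    k=cv2.morphologyEx(cv2.morphologyEx(k,cv2.MORPH_CLOSE,np.ones((9,9))),cv2.MORPH_OPEN,np.ones((15,15)))
    res_=[]
    for c in cv2.findContours(k,cv2.RETR_EXTERNAL,cv2.CHAIN_APPROX_NONE)[0]:
        a=cv2.contourArea(c)*res*res*1e6
        if not 1000<a<3500: continue
        (u,v),(w,h),t=cv2.minAreaRect(c); bp=cv2.boxPoints(((u,v),(w,h),t))
        e=[bp[1]-bp[0],bp[2]-bp[1]]; L=max(e,key=np.linalg.norm); 
        # long axis direction in world (x=-row, y=-col)
        d=np.array([-L[1],-L[0]]); d*=np.sign(d[1]); ang=np.degrees(np.arctan2(-d[0],d[1]))  # yaw of module: +y axis = (-sin,cos)
        res_.append((x1-v*res,y1-u*res,ang,min(w,h)*res*1e3,max(w,h)*res*1e3)); cv2.drawContours(r,[bp.astype(int)],0,(0,0,255),1)
    if vis: cv2.imwrite(f'pics/{vis}.png',r)
    for q in res_: print('mod x %.1f y %.1f yaw %.2f  size %.1f %.1f'%(q[0]*1e3,q[1]*1e3,*q[2:]))
    return res_
E
python3 - <<'E'
from h import *
m,im=load('w1'); mods(m,im,.40,.65,-.46,-.20,vis='w1r')
E
```

```text
mod x 465.9 y -257.1 yaw 0.92  size 38.2 59.7
mod x 462.6 y -395.1 yaw 27.65  size 42.4 63.5
mod x 576.3 y -261.1 yaw 10.30  size 38.5 60.2
mod x 596.0 y -383.5 yaw -0.00  size 39.0 56.0
```

View pics/w1r.png

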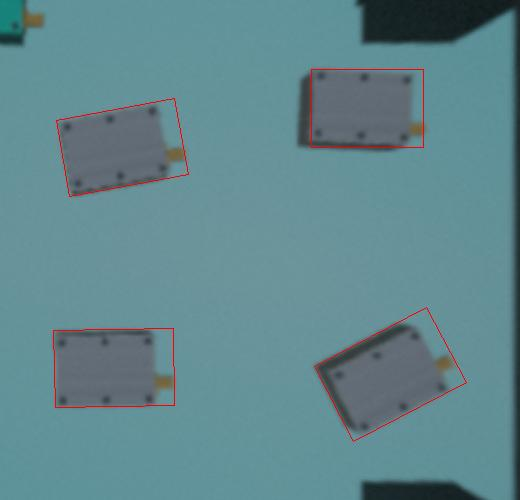

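```bash
sed -i 's/cv2.MORPH_OPEN,np.ones((15,15))/cv2.MORPH_OPEN,cv2.getStructuringElement(cv2.MORPH_ELLIPSE,(27,27))/' h.py
python3 - <<'E'
from h import *
m,im=load('w1'); mods(m,im,.40,.65,-.46,-.20,vis='w1r')
r=rect(m,im,.4,.65,-.46,-.2,.022)
for n,(u,v) in dict(lid=(110,150),wall=(130,192),mat=(250,250),wallB=(303,115),lidB=(360,110)).items(): print(n,r[v,u],cv2.cvtColor(r[v:v+1,u:u+1],cv2.COLOR_BGR2HSV)[0,0])
E
```

```text
mod x 465.8 y -254.5 yaw 1.30  size 38.3 54.7
mod x 461.1 y -393.7 yaw 29.05  size 41.1 59.8
mod x 575.8 y -258.9 yaw 10.54  size 38.3 55.5
mod x 596.3 y -381.8 yaw -0.00  size 39.5 52.5
lid [116 106  96] [105  44 116]
wall [155 148 105] [ 94  82 155]
mat [154 146 106] [ 95  79 154]
wallB [66 68 58] [84 38 68]
lidB [114 105  95] [104  42 114]
```

```bash
sed -i 's/k=((hsv\[...,1\]<75)&(hsv\[...,2\]>95))/r_=cv2.GaussianBlur(r,(0,0),1.5); k=((np.abs(r_.astype(float)-[116,106,96]).max(2)<22))/' h.py
python3 - <<'E'
from h import *
m,im=load('w1'); mods(m,im,.40,.65,-.46,-.20,vis='w1r')
E
```

```text
mod x 466.2 y -252.5 yaw 1.74  size 38.7 50.4
mod x 459.5 y -391.8 yaw 29.74  size 39.6 57.2
mod x 575.1 y -257.3 yaw 10.62  size 38.6 52.1
mod x 594.5 y -380.5 yaw -2.66  size 40.5 50.5
```

Run:
```python
from h import *
how([.466,-.2525,.06],91.7,1); how([.466,-.2525,.005],91.7,.7,p0=[.466,-.2525,.06],y0=91.7)
```

```text
[[0.21,-0.24,0.79,-0.0,-0.0,-0.03,1],[0.22,-0.24,0.79,-0.0,-0.0,-0.03,1],[0.22,-0.24,0.8,-0.0,-0.0,-0.03,1],[0.22,-0.23,0.79,-0.0,-0.0,-0.04,1],[0.22,-0.23,0.8,-0.0,-0.0,-0.03,1],[0.21,-0.23,0.79,-0.0,-0.0,-0.04,1],[0.22,-0.23,0.8,-0.0,-0.0,-0.03,1],[0.22,-0.24,0.79,-0.0,-0.0,-0.04,1]]
[[0.22,-0.23,0.8,-0.0,-0.0,-0.03,1]]
[[0.0,0.0,0.73,0.0,0.0,0.0,0.7],[0.0,0.0,0.74,0.0,0.0,0.0,0.7],[0.0,0.0,0.73,0.0,0.0,0.0,0.7]]
```

Request:
{"api": "servo_tool", "payload": {
  "rows": [
    [[0.22, -0.24, 0.8, 0, 0, -0.03, 1], [0.22, -0.24, 0.8, 0, 0, -0.03, 1], [0.22, -0.24, 0.8, 0, 0, -0.03, 1], [0.22, -0.23, 0.8, 0, 0, -0.04, 1], [0.22, -0.23, 0.8, 0, 0, -0.03, 1], [0.21, -0.23, 0.8, 0, 0, -0.04, 1], [0.21, -0.23, 0.8, 0, 0, -0.03, 1], [0.22, -0.24, 0.8, 0, 0, -0.04, 1]]
  ]
}}

```text
clock: 3.82
tcp_pos: [0.4718, -0.2577, 0.0783]
tcp_rot: [0.698, 0.716, -0.0, 0.0]
wrist_force: [0.1, 0.4, -0.5]
finger_gap: 0.0881
grasp_force: 0.0
```

Request:
{"api": "servo_tool", "payload": {
  "rows": [
    [[0.22, -0.23, 0.75, 0, 0, -0.03, 0.8], [0, 0, 0.73, 0, 0, 0, 0.7], [0, 0, 0.73, 0, 0, 0, 0.7], [0, 0, 0.7, 0, 0, 0, 0.7], [0, 0, 0, 0, 0, 0, 0.7], [0, 0, 0, 0, 0, 0, 0], [0, 0, 0, 0, 0, 0, 0], [0, 0, 0, 0, 0, 0, 0]]
  ]
}}

```text
clock: 4.82
tcp_pos: [0.4669, -0.2522, 0.0065]
tcp_rot: [0.696, 0.718, 0.0, 0.0]
wrist_force: [-1.7, 0.3, 2.8]
finger_gap: 0.0357
grasp_force: 30.0
```

Request:
{"api": "servo_tool", "payload": {
  "rows": [
    [[0, 0, 0, 0, 0, 0, 0], [0, 0, -0.6, 0, 0, 0, 0], [0, 0, -0.9, 0, 0, 0, 0], [0, 0, -0.9, 0, 0, 0, 0], [0, 0, -0.9, 0, 0, 0, 0], [0, 0, -0.9, 0, 0, 0, 0], [0, 0, -0.9, 0, 0, 0, 0], [0, 0, -0.9, 0, 0, 0, 0]]
  ]
}}

```text
clock: 5.82
tcp_pos: [0.4666, -0.2519, 0.1576]
tcp_rot: [0.696, 0.718, 0.0, 0.0]
wrist_force: [0.5, 0.3, -0.7]
finger_gap: 0.0356
grasp_force: 30.0
```

Run:
```python
from h import *
st(); how([.53,-.09,.20],90,0)
```

```text
t5.83 p [ 466.6 -251.9  157.6] yaw 91.80 z [ 0.001 -0.    -1.   ] F [ 0.5  0.3 -0.7] gap 35.6 gf 30.0
[[0.8,0.34,-0.21,0.0,0.0,0.04,0],[0.8,0.34,-0.21,0.0,0.0,0.04,0],[0.8,0.34,-0.21,0.0,0.0,0.04,0],[0.8,0.33,-0.21,0.0,0.0,0.04,0],[0.81,0.33,-0.21,0.0,0.0,0.03,0],[0.81,0.33,-0.22,0.0,0.0,0.04,0],[0.8,0.32,-0.21,0.0,0.0,0.03,0],[0.81,0.32,-0.22,0.0,0.0,0.04,0]]
```

Request:
{"api": "servo_tool", "payload": {
  "rows": [
    [[0.9, 0.32, -0.3, 0, 0, 0.04, 0], [0.9, 0.32, -0.3, 0, 0, 0.04, 0], [0.9, 0.32, -0.3, 0, 0, 0.04, 0], [0.9, 0.32, -0.3, 0, 0, 0.04, 0], [0.9, 0.32, -0.3, 0, 0, 0.04, 0], [0.9, 0.32, -0.3, 0, 0, 0.03, 0], [0.9, 0.32, -0.3, 0, 0, 0.03, 0], [0.9, 0.32, -0.3, 0, 0, 0.04, 0]]
  ]
}}

```text
clock: 6.82
tcp_pos: [0.5276, -0.07, 0.2171]
tcp_rot: [0.707, 0.707, 0.0, 0.0]
wrist_force: [0.2, -0.4, -0.9]
finger_gap: 0.0356
grasp_force: 30.0
```

Request:
{"api": "servo_tool", "payload": {
  "rows": [
    [[0.8, 0, 0, 0, 0, 0, 0], [0, 0, 0, 0, 0, 0, 0], [0, 0, 0, 0, 0, 0, 0]]
  ]
}}

```text
clock: 7.2
tcp_pos: [0.5273, -0.0514, 0.2158]
tcp_rot: [0.707, 0.707, -0.0, -0.0]
wrist_force: [0.6, 0.9, -0.3]
finger_gap: 0.036
grasp_force: 30.0
```

Run:
```python
from h import *
st(); m,im=snap('wrist','w2'); r=rect(m,im,.40,.66,-.17,.15,.008); cv2.imwrite('pics/w2r.png',r)
```

```text
t7.20 p [527.3 -51.4 215.8] yaw 89.98 z [-0. -0. -1.] F [ 0.6  0.9 -0.3] gap 36.0 gf 30.0
```

View pics/w2r.png

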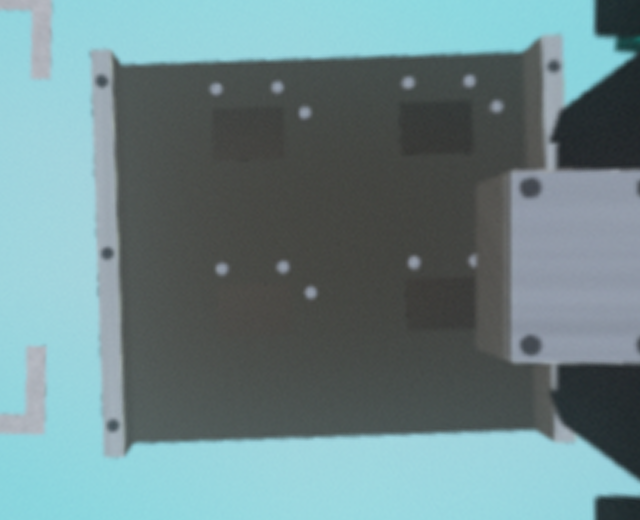

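```bash
cat >> h.py <<'E'
NEST=np.array([[-30,-56],[-30,38],[58,-56],[58,38]])/1e3
PINS=np.array([n+np.array(q)/1e3 for n in NEST for q in((21,15),(21,-15),(8,-28))])
def carrier(m,im,guess,win=.008,z=.016,verbose=True,skip=()):
    x,y,t=guess; t=np.radians(t); res=.0005
    for it in range(2):
        Rm=np.array([[np.cos(t),-np.sin(t)],[np.sin(t),np.cos(t)]]); P=PINS@Rm.T+[x,y]; A=[];B=[];ids=[]
        for i,p in enumerate(P):
            if i in skip: continue
            w=win if it==0 else .005
            r=cv2.cvtColor(rect(m,im,p[0]-w,p[0]+w,p[1]-w,p[1]+w,z,res),cv2.COLOR_BGR2GRAY).astype(float)
            b=np.median(r); q=np.clip(r-b-.5*(r.max()-b),0,None)
            if r.max()-b<25 or (q>0).mean()>.35: continue
            v,u=np.mgrid[:r.shape[0],:r.shape[1]]; A.append(PINS[i]); B.append([p[0]+w-(q*v).sum()/q.sum()*res,p[1]+w-(q*u).sum()/q.sum()*res]); ids.append(i)
        A=np.array(A);B=np.array(B); keep=np.ones(len(A),bool)
        for _ in range(3):
            a=A[keep]-A[keep].mean(0); b=B[keep]-B[keep].mean(0); t=np.arctan2((a[:,0]*b[:,1]-a[:,1]*b[:,0]).sum(),(a*b).sum())
            Rm=np.array([[np.cos(t),-np.sin(t)],[np.sin(t),np.cos(t)]]); x,y=B[keep].mean(0)-Rm@A[keep].mean(0)
            e=np.linalg.norm(A@Rm.T+[x,y]-B,axis=1); keep=e<max(.0015,2*np.median(e))
    if verbose: print('carrier x %.2f y %.2f yaw %.2f'%(x*1e3,y*1e3,np.degrees(t)),'pins',[ids[i] for i in range(len(ids)) if keep[i]],'err',(e*1e3).round(2))
    return x,y,np.degrees(t)
def c2w(c,p):
    t=np.radians(c[2]); return np.array([c[0]+p[0]*np.cos(t)-p[1]*np.sin(t),c[1]+p[0]*np.sin(t)+p[1]*np.cos(t)])
E
python3 - <<'E'
from h import *
m,im=load('w2'); c=carrier(m,im,(.537,-.019,1.9))
for i in range(4): print(i+1,(1e3*c2w(c,NEST[i])).round(1))
m1,i1=load('top0')
E
```

```text
carrier x 536.51 y -13.67 yaw 1.79 pins [0, 1, 3, 4, 5, 6, 7, 8, 9, 10, 11] err [0.21 1.01 4.75 0.15 0.17 0.26 0.14 0.02 0.13 0.19 0.15 0.07]
1 [508.3 -70.6]
2 [505.3  23.4]
3 [596.2 -67.8]
4 [593.3  26.1]
```

Run:
```python
from h import *
m,im=load('w2'); r=rect(m,im,.49,.56,-.10,-.0,.2313,.00025); cv2.imwrite('pics/lid.png',r)
g=cv2.cvtColor(r,cv2.COLOR_BGR2GRAY).astype(float)
for c in range(100,300,40):
    d=np.diff(cv2.GaussianBlur(g,(0,0),2)[:,c]); print(.0 -c*.00025, 'edges x',[(560-i*.25,round(d[i],1)) for i in np.argsort(-abs(d))[:6]])
row=cv2.GaussianBlur(g,(0,0),2)[130]; d=np.diff(row); print([( -i*.25,round(d[i],1)) for i in np.argsort(-abs(d))[:8]])
```

```text
-0.025 edges x [(np.float64(496.75), np.float64(18.2)), (np.float64(497.0), np.float64(17.0)), (np.float64(496.5), np.float64(16.9)), (np.float64(497.25), np.float64(13.9)), (np.float64(496.25), np.float64(13.6)), (np.float64(497.5), np.float64(9.9))]
-0.035 edges x [(np.float64(550.0), np.float64(10.0)), (np.float64(549.75), np.float64(9.6)), (np.float64(509.0), np.float64(-9.1)), (np.float64(550.25), np.float64(8.5)), (np.float64(509.25), np.float64(-8.2)), (np.float64(508.75), np.float64(-8.2))]
-0.045 edges x [(np.float64(545.0), np.float64(18.2)), (np.float64(491.5), np.float64(18.2)), (np.float64(491.75), np.float64(18.0)), (np.float64(509.0), np.float64(-17.3)), (np.float64(545.25), np.float64(17.3)), (np.float64(509.25), np.float64(-16.9))]
-0.055 edges x [(np.float64(545.0), np.float64(17.0)), (np.float64(509.25), np.float64(-16.2)), (np.float64(544.75), np.float64(16.0)), (np.float64(545.25), np.float64(15.7)), (np.float64(509.0), np.float64(-15.7)), (np.float64(509.5), np.float64(-14.7))]
-0.065 edges x [(np.float64(494.0), np.float64(-0.3)), (np.float64(493.75), np.float64(-0.3)), (np.float64(559.25), np.float64(0.3)), (np.float64(559.5), np.float64(0.3)), (np.float64(504.75), np.float64(-0.3)), (np.float64(494.25), np.float64(-0.3))]
[(np.float64(-62.5), np.float64(-12.7)), (np.float64(-62.25), np.float64(-12.7)), (np.float64(-7.75), np.float64(12.2)), (np.float64(-7.5), np.float64(12.2)), (np.float64(-9.75), np.float64(-11.8)), (np.float64(-80.5), np.float64(11.7)), (np.float64(-80.75), np.float64(11.7)), (np.float64(-9.5), np.float64(-11.6))]
```

View pics/lid.png

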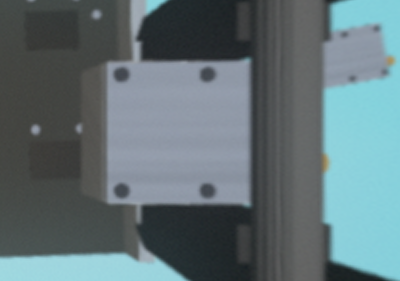

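The held lid sits within 0.3 mm of the TCP in the picture, so the wrist camera bias is small. The carrier fit is good to about 0.2 mm. Next is the approach to nest 3.

Run:
```python
from h import *
c=(.53651,-.01367,1.79)
g=c2w(c,(.055,-.052)); print(g); how([*g,.08],91.79,0); how([*g,.0155],91.79,0,p0=[*g,.08],y0=91.79)
```

```text
[ 0.59310745 -0.06392663]
[[-0.07,0.38,0.78,-0.0,0.0,-0.04,0],[-0.07,0.38,0.78,-0.0,0.0,-0.04,0],[-0.07,0.37,0.77,-0.0,0.0,-0.04,0],[-0.08,0.37,0.78,-0.0,0.0,-0.05,0],[-0.08,0.38,0.77,-0.0,0.0,-0.04,0],[-0.08,0.37,0.78,-0.0,0.0,-0.05,0],[-0.08,0.38,0.77,-0.0,0.0,-0.04,0]]
[[0.0,0.0,0.86,0.0,0.0,0.0,0],[0.0,0.0,0.86,0.0,0.0,0.0,0],[0.0,0.0,0.86,0.0,0.0,0.0,0]]
```

Request:
{"api": "servo_tool", "payload": {
  "rows": [
    [[-0.07, 0.38, 0.78, 0, 0, -0.04, 0], [-0.07, 0.38, 0.78, 0, 0, -0.04, 0], [-0.07, 0.37, 0.78, 0, 0, -0.04, 0], [-0.08, 0.37, 0.78, 0, 0, -0.05, 0], [-0.08, 0.38, 0.78, 0, 0, -0.04, 0], [-0.08, 0.37, 0.77, 0, 0, -0.05, 0], [-0.08, 0.38, 0.77, 0, 0, -0.04, 0], [0, 0, 0, 0, 0, 0, 0]]
  ]
}}

```text
clock: 8.25
tcp_pos: [0.5929, -0.0639, 0.0785]
tcp_rot: [0.696, 0.718, -0.001, -0.001]
wrist_force: [-0.3, -0.2, 0.3]
finger_gap: 0.0358
grasp_force: 30.0
```

Run:
```python
from h import *
st(); c=(.53651,-.01367,1.79); g=c2w(c,(.055,-.052)); how([*g,.0155],91.79,0)
```

```text
t8.25 p [592.9 -63.9  78.5] yaw 91.74 z [-0.003  0.001 -1.   ] F [-0.3 -0.2  0.3] gap 35.8 gf 30.0
[[-0.0,0.0,0.84,-0.01,-0.0,-0.0,0],[-0.0,0.01,0.84,-0.01,-0.0,-0.0,0],[-0.0,0.0,0.84,-0.01,-0.01,-0.01,0]]
```

Request:
{"api": "servo_tool", "payload": {
  "rows": [
    [[0, 0, 0.84, 0, 0, 0, 0], [0, 0, 0.84, 0, 0, 0, 0], [0, 0, 0.84, 0, 0, 0, 0], [0, 0, 0, 0, 0, 0, 0], [-0.04, 0, 0, 0, 0, 0, 0], [-0.04, 0, 0, 0, 0, 0, 0], [-0.04, 0, 0, 0, 0, 0, 0], [0, 0, 0, 0, 0, 0, 0]]
  ]
}}

```text
clock: 9.25
tcp_pos: [0.5936, -0.0664, 0.0171]
tcp_rot: [0.696, 0.718, 0.0, 0.0]
wrist_force: [-0.5, 0.6, 0.2]
finger_gap: 0.0358
grasp_force: 30.0
```

Request:
{"api": "servo_tool", "payload": {
  "rows": [
    [[-0.02, 0, 0, 0, 0, 0, 0], [0, 0, 0, 0, 0, 0, 0]]
  ]
}}

```text
clock: 9.5
tcp_pos: [0.5937, -0.0668, 0.017]
tcp_rot: [0.696, 0.718, -0.0, 0.0]
wrist_force: [0.3, 0.6, -0.8]
finger_gap: 0.0358
grasp_force: 30.0
```

Request:
{"api": "servo_tool", "payload": {
  "rows": [
    [[-0.02, 0, 0, 0, 0, 0, 0], [0, 0, 0, 0, 0, 0, 0]]
  ]
}}

```text
clock: 9.75
tcp_pos: [0.5937, -0.0673, 0.017]
tcp_rot: [0.696, 0.718, -0.0, -0.0]
wrist_force: [-0.4, 0.5, -0.4]
finger_gap: 0.0358
grasp_force: 30.0
```

Request:
{"api": "servo_tool", "payload": {
  "rows": [
    [[0, 0, 0.07, 0, 0, 0, 0], [-0.02, 0, 0, 0, 0, 0, 0], [0, 0, 0, 0, 0, 0, 0]]
  ]
}}

```text
clock: 10.12
tcp_pos: [0.5937, -0.0679, 0.0152]
tcp_rot: [0.696, 0.718, -0.0, -0.0]
wrist_force: [-0.7, -0.0, 0.2]
finger_gap: 0.0359
grasp_force: 30.0
```

Request:
{"api": "servo_tool", "payload": {
  "rows": [
    [[-0.02, 0, 0, 0, 0, 0, 0], [0, 0, 0, 0, 0, 0, 0]]
  ]
}}

```text
clock: 10.38
tcp_pos: [0.5937, -0.0682, 0.0152]
tcp_rot: [0.696, 0.718, 0.0, -0.0]
wrist_force: [-0.2, 0.6, 0.0]
finger_gap: 0.0356
grasp_force: 30.0
```

Request:
{"api": "servo_tool", "payload": {
  "rows": [
    [[-0.02, 0, 0, 0, 0, 0, 0], [0, 0, 0, 0, 0, 0, 0]]
  ]
}}

```text
clock: 10.62
tcp_pos: [0.5937, -0.0684, 0.0152]
tcp_rot: [0.696, 0.718, 0.0, -0.0]
wrist_force: [-0.0, 4.1, 0.3]
finger_gap: 0.0352
grasp_force: 30.0
```

Request:
{"api": "servo_tool", "payload": {
  "rows": [
    [[0, 0, 0, 0, 0, 0, 0.5], [0, 0, 0, 0, 0, 0, 0.5], [0, 0.08, 0, 0, 0, 0, 0.5], [0, 0.08, 0, 0, 0, 0, 0.5], [0, 0.04, 0, 0, 0, 0, 0.5], [0, 0, 0, 0, 0, 0, 0.5]]
  ]
}}

```text
clock: 11.38
tcp_pos: [0.5988, -0.0687, 0.0152]
tcp_rot: [0.696, 0.718, 0.0, 0.0]
wrist_force: [0.5, -0.3, 1.0]
finger_gap: 0.044
grasp_force: 0.0
```

Request:
{"api": "servo_tool", "payload": {
  "rows": [
    [[0, 0.02, 0, 0, 0, 0, 0.5], [0, 0.02, 0, 0, 0, 0, 0.5], [0, 0, 0, 0, 0, 0, 0.5]]
  ]
}}

```text
clock: 11.75
tcp_pos: [0.5998, -0.0686, 0.0152]
tcp_rot: [0.696, 0.718, 0.0, 0.0]
wrist_force: [-0.1, 0.1, 0.4]
finger_gap: 0.0441
grasp_force: 0.0
```

Request:
{"api": "servo_tool", "payload": {
  "rows": [
    [[0, 0.02, 0, 0, 0, 0, 0.5], [0, 0, 0, 0, 0, 0, 0.5]]
  ]
}}

```text
clock: 12.0
tcp_pos: [0.6003, -0.0686, 0.0152]
tcp_rot: [0.696, 0.718, 0.0, 0.0]
wrist_force: [-0.6, -0.1, 0.2]
finger_gap: 0.0439
grasp_force: 0.0
```

Request:
{"api": "servo_tool", "payload": {
  "rows": [
    [[0, 0.02, 0, 0, 0, 0, 0.5], [0, 0, 0, 0, 0, 0, 0.5]]
  ]
}}

```text
clock: 12.25
tcp_pos: [0.6007, -0.0686, 0.0152]
tcp_rot: [0.696, 0.718, -0.0, -0.0]
wrist_force: [-1.4, -0.3, 1.1]
finger_gap: 0.0442
grasp_force: 0.3
```

Request:
{"api": "servo_tool", "payload": {
  "rows": [
    [[0, 0.02, 0, 0, 0, 0, 0.5], [0, 0, 0, 0, 0, 0, 0.5]]
  ]
}}

```text
clock: 12.5
tcp_pos: [0.6008, -0.0685, 0.0152]
tcp_rot: [0.696, 0.718, -0.0, -0.001]
wrist_force: [-4.3, -0.2, 3.3]
finger_gap: 0.0436
grasp_force: 2.4
```

Request:
{"api": "servo_tool", "payload": {
  "rows": [
    [[0, -0.12, 0, 0, 0, 0, 0.5], [0, 0, -0.3, 0, 0, 0, 0.5], [0, 0, -0.9, 0, 0, 0, 0.5], [0, 0, -0.9, 0, 0, 0, 0.6], [0, 0, -0.9, 0, 0, 0, 0.8]]
  ]
}}

```text
clock: 13.12
tcp_pos: [0.5985, -0.0687, 0.0916]
tcp_rot: [0.696, 0.718, 0.0, 0.001]
wrist_force: [0.7, -0.5, -0.6]
finger_gap: 0.0609
grasp_force: 0.0
```

Run:
```python
from h import *
st(); how([.575,-.257,.14],100.6,.8)
```

```text
t13.12 p [598.5 -68.7  91.6] yaw 91.80 z [ 0.001 -0.    -1.   ] F [ 0.7 -0.5 -0.6] gap 60.9 gf 0.0
[[-0.83,-0.13,-0.22,0.0,0.0,-0.16,0.8],[-0.83,-0.14,-0.21,0.0,0.0,-0.16,0.8],[-0.83,-0.16,-0.22,0.0,0.0,-0.16,0.8],[-0.83,-0.17,-0.21,0.0,0.0,-0.16,0.8],[-0.82,-0.19,-0.22,0.0,0.0,-0.17,0.8],[-0.82,-0.2,-0.21,0.0,0.0,-0.16,0.8],[-0.82,-0.21,-0.22,0.0,0.0,-0.17,0.8],[-0.81,-0.23,-0.21,0.01,0.0,-0.16,0.8]]
[[-0.81,-0.25,-0.22,0.0,0.0,-0.17,0.8]]
```

Request:
{"api": "servo_tool", "payload": {
  "rows": [
    [[-0.83, -0.13, -0.22, 0, 0, -0.16, 0.8], [-0.83, -0.14, -0.21, 0, 0, -0.16, 0.8], [-0.83, -0.16, -0.22, 0, 0, -0.16, 0.8], [-0.83, -0.17, -0.21, 0, 0, -0.16, 0.8], [-0.82, -0.19, -0.22, 0, 0, -0.17, 0.8], [-0.82, -0.2, -0.21, 0, 0, -0.16, 0.8], [-0.82, -0.21, -0.22, 0, 0, -0.17, 0.8], [-0.81, -0.23, -0.21, 0, 0, -0.16, 0.8]]
  ]
}}

```text
clock: 14.12
tcp_pos: [0.5776, -0.2369, 0.1341]
tcp_rot: [0.645, 0.764, 0.0, 0.001]
wrist_force: [0.1, 0.7, -0.7]
finger_gap: 0.0705
grasp_force: 0.0
```

Request:
{"api": "servo_tool", "payload": {
  "rows": [
    [[-0.81, -0.25, -0.22, 0, 0, -0.17, 0.8], [0, 0, 0, 0, 0, 0, 0.8], [0, 0, 0, 0, 0, 0, 0.8]]
  ]
}}

```text
clock: 14.5
tcp_pos: [0.5748, -0.2564, 0.1387]
tcp_rot: [0.639, 0.769, 0.0, -0.0]
wrist_force: [0.0, -0.0, -0.0]
finger_gap: 0.0708
grasp_force: 0.0
```

Run:
```python
from h import *
st(); m,im=snap('wrist','w3'); mods(m,im,.40,.65,-.46,-.20,vis='w3r'); c=carrier(m,im,(.5365,-.0137,1.8))
```

```text
t14.50 p [ 574.8 -256.4  138.7] yaw 100.61 z [ 0.  0. -1.] F [ 0. -0. -0.] gap 70.8 gf 0.0
mod x 576.2 y -255.5 yaw 11.77  size 36.3 54.3
carrier x 536.14 y -14.25 yaw 2.02 pins [1, 2, 8] err [0.29 0.25 0.06]
```

View pics/w3r.png

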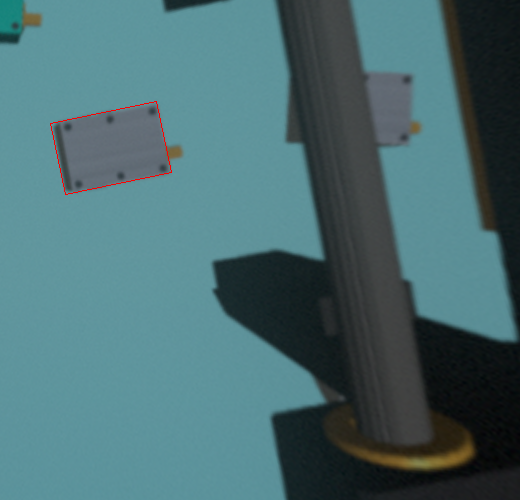

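The crop shows module A still in place. The fit took in about 4 mm of its +y side wall, so I put the centre at (575.8, -257.3) with a yaw of 11.7°.

Run:
```python
from h import *
how([.5757,-.2573,.0045],101.6,.8)
```

```text
[[-0.01,0.0,0.89,-0.0,-0.0,-0.03,0.8],[-0.01,0.01,0.9,-0.0,-0.0,-0.03,0.8],[-0.01,0.0,0.89,-0.0,-0.0,-0.02,0.8],[-0.01,0.01,0.9,-0.0,-0.0,-0.03,0.8],[-0.01,0.0,0.89,-0.0,-0.0,-0.02,0.8],[-0.0,0.01,0.9,-0.0,-0.0,-0.03,0.8]]
```

Request:
{"api": "servo_tool", "payload": {
  "rows": [
    [[-0.01, 0, 0.9, 0, 0, -0.03, 0.8], [-0.01, 0.01, 0.9, 0, 0, -0.03, 0.8], [-0.01, 0, 0.9, 0, 0, -0.02, 0.8], [-0.01, 0.01, 0.9, 0, 0, -0.03, 0.8], [-0.01, 0, 0.9, 0, 0, -0.02, 0.8], [0, 0.01, 0.86, 0, 0, -0.03, 0.8], [0, 0, 0, 0, 0, 0, 0.8], [0, 0, 0, 0, 0, 0, 0]]
  ]
}}

```text
clock: 15.55
tcp_pos: [0.5762, -0.258, 0.0056]
tcp_rot: [0.632, 0.775, 0.0, 0.001]
wrist_force: [-0.7, 0.4, 0.4]
finger_gap: 0.063
grasp_force: 0.0
```

Request:
{"api": "servo_tool", "payload": {
  "rows": [
    [[0, 0, 0, 0, 0, 0, 0], [0, 0, 0, 0, 0, 0, 0], [0, 0, 0, 0, 0, 0, 0]]
  ]
}}

```text
clock: 15.92
tcp_pos: [0.5759, -0.2583, 0.0052]
tcp_rot: [0.632, 0.775, 0.0, 0.0]
wrist_force: [-0.0, 0.3, 2.3]
finger_gap: 0.0358
grasp_force: 30.0
```

Request:
{"api": "servo_tool", "payload": {
  "rows": [
    [[0, 0, -0.6, 0, 0, 0, 0], [0, 0, -0.9, 0, 0, 0, 0], [0, 0, -0.9, 0, 0, 0, 0], [0, 0, -0.9, 0, 0, 0, 0], [0, 0, -0.9, 0, 0, 0, 0]]
  ]
}}

```text
clock: 16.55
tcp_pos: [0.5757, -0.2582, 0.1115]
tcp_rot: [0.632, 0.775, 0.0, 0.0]
wrist_force: [-1.4, 0.0, -0.9]
finger_gap: 0.0355
grasp_force: 30.0
```

Run:
```python
from h import *
st(); how([.53,-.04,.21],91.8,0)
```

```text
t16.55 p [ 575.7 -258.2  111.5] yaw 101.58 z [ 0.001 -0.    -1.   ] F [-1.4  0.  -0.9] gap 35.5 gf 30.0
[[0.81,-0.0,-0.36,0.0,0.0,0.15,0],[0.81,-0.02,-0.36,0.0,0.0,0.15,0],[0.81,-0.03,-0.36,0.0,0.0,0.15,0],[0.81,-0.04,-0.36,0.0,0.0,0.15,0],[0.81,-0.05,-0.36,0.0,0.0,0.15,0],[0.81,-0.07,-0.36,0.0,0.0,0.15,0],[0.81,-0.08,-0.36,0.0,0.0,0.15,0],[0.8,-0.09,-0.36,0.0,0.0,0.14,0]]
[[0.8,-0.1,-0.36,0.0,0.0,0.15,0],[0.8,-0.12,-0.35,0.0,0.0,0.14,0],[0.8,-0.13,-0.36,0.01,0.0,0.15,0]]
```

Request:
{"api": "servo_tool", "payload": {
  "rows": [
    [[0.81, 0, -0.36, 0, 0, 0.15, 0], [0.81, -0.02, -0.36, 0, 0, 0.15, 0], [0.81, -0.03, -0.36, 0, 0, 0.15, 0], [0.81, -0.04, -0.36, 0, 0, 0.15, 0], [0.81, -0.05, -0.36, 0, 0, 0.15, 0], [0.81, -0.07, -0.36, 0, 0, 0.15, 0], [0.81, -0.08, -0.36, 0, 0, 0.15, 0], [0.8, -0.09, -0.36, 0, 0, 0.14, 0]]
  ]
}}

```text
clock: 17.55
tcp_pos: [0.5423, -0.0988, 0.183]
tcp_rot: [0.679, 0.734, 0.0, 0.0]
wrist_force: [0.7, -0.9, -0.3]
finger_gap: 0.0359
grasp_force: 30.0
```

Request:
{"api": "servo_tool", "payload": {
  "rows": [
    [[0.8, -0.1, -0.36, 0, 0, 0.15, 0], [0.8, -0.12, -0.36, 0, 0, 0.14, 0], [0.8, -0.13, -0.36, 0, 0, 0.15, 0], [0, 0, 0, 0, 0, 0, 0], [0, 0, 0, 0, 0, 0, 0]]
  ]
}}

```text
clock: 18.18
tcp_pos: [0.5301, -0.0407, 0.2088]
tcp_rot: [0.696, 0.718, -0.0, 0.0]
wrist_force: [0.8, -0.3, -1.4]
finger_gap: 0.0356
grasp_force: 30.0
```

```bash
cat >> h.py <<'E'
def held(m,im,off):
    """where the held module's +y lid edge lies: offset of its centre from the TCP along tool x (mm)"""
    o=bot.get_obs(); p=np.array(o['tcp_pos']); r=R.from_quat(o['tcp_rot']); s=np.arange(.005,.05,.00025); z=p[2]-off+.022
    pr=[]
    for w in (-.006,-.002,.002,.006):
        P=p+r.apply(np.c_[s,np.full(len(s),w),np.zeros(len(s))]); P[:,2]=z
        uv=w2pix(m,P,True).astype(np.float32); pr.append(cv2.cvtColor(cv2.remap(im,uv[:,:1],uv[:,1:],cv2.INTER_LINEAR),cv2.COLOR_BGR2GRAY).ravel())
    d=np.diff(cv2.GaussianBlur(np.mean(pr,0)[None],(0,0),2)[0]); i=np.argmin(d); print('held offset x %.2f mm (edge %.1f)'%(s[i]*1e3-25,d[i]))
def seq(c,n,dx,dy,z,yaw=None):
    g=c2w(c,NEST[n-1]+[dx,dy]); yaw=c[2]+90 if yaw is None else yaw
    print('goal',(1e3*g).round(1),'home',(1e3*c2w(c,NEST[n-1])).round(1)); how([*g,z],yaw,0)
E
python3 - <<'E'
from h import *
st(); m,im=snap('wrist','w4'); held(m,im,.0052); c=carrier(m,im,(.5365,-.0137,1.8)); seq(c,4,-.003,.004,.05)
cv2.imwrite('pics/w4r.png',rect(m,im,.40,.66,-.17,.15,.03))
E
```

```text
t18.18 p [530.1 -40.7 208.8] yaw 91.80 z [ 0. -0. -1.] F [ 0.8 -0.3 -1.4] gap 35.6 gf 30.0
held offset x 0.00 mm (edge -6.0)
carrier x 536.51 y -13.84 yaw 1.87 pins [0, 3, 4, 5, 9, 10, 11] err [0.09 4.82 0.07 0.01 0.02 2.73 0.08 0.1  0.05]
goal [590.1  29.9] home [593.2  26. ]
[[0.34,0.31,0.79,-0.0,0.0,-0.0,0],[0.35,0.31,0.79,-0.0,0.0,-0.0,0],[0.34,0.31,0.79,-0.0,0.0,-0.0,0],[0.35,0.31,0.79,-0.0,0.0,-0.0,0],[0.34,0.31,0.8,-0.0,0.0,-0.0,0],[0.35,0.31,0.79,-0.0,0.0,-0.01,0],[0.34,0.32,0.8,-0.0,0.0,-0.0,0],[0.35,0.31,0.79,-0.0,0.0,-0.01,0]]
```

View pics/w4r.png

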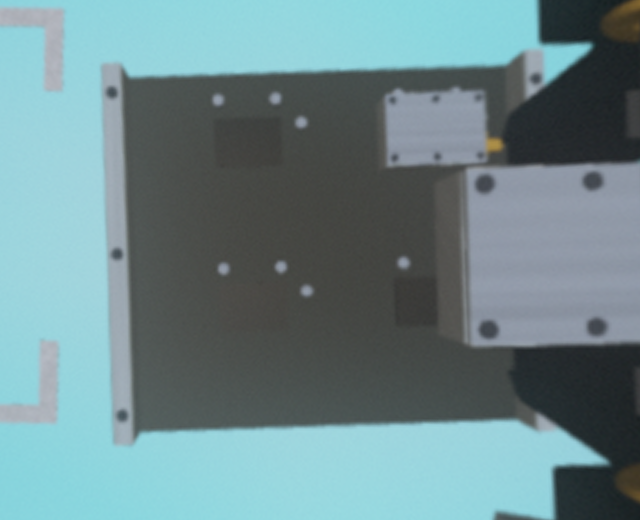

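Request:
{"api": "servo_tool", "payload": {
  "rows": [
    [[0.34, 0.31, 0.79, 0, 0, 0, 0], [0.35, 0.31, 0.79, 0, 0, 0, 0], [0.34, 0.31, 0.79, 0, 0, 0, 0], [0.35, 0.31, 0.79, 0, 0, 0, 0], [0.34, 0.31, 0.8, 0, 0, 0, 0], [0.35, 0.31, 0.79, 0, 0, -0.01, 0], [0.34, 0.32, 0.8, 0, 0, 0, 0], [0.35, 0.31, 0.79, 0, 0, -0.01, 0]]
  ]
}}

```text
clock: 19.23
tcp_pos: [0.5904, 0.0308, 0.0489]
tcp_rot: [0.695, 0.719, -0.0, -0.0]
wrist_force: [-0.2, -1.0, -1.6]
finger_gap: 0.0358
grasp_force: 30.0
```

Request:
{"api": "servo_tool", "payload": {
  "rows": [
    [[0, 0, 0.7, 0, 0, 0, 0], [0, 0, 0.7, 0, 0, 0, 0], [0, 0, 0, 0, 0, 0, 0], [0, 0, 0, 0, 0, 0, 0]]
  ]
}}

```text
clock: 19.73
tcp_pos: [0.5902, 0.0302, 0.015]
tcp_rot: [0.695, 0.719, 0.0, 0.0]
wrist_force: [1.3, -1.1, -3.1]
finger_gap: 0.0358
grasp_force: 30.5
```

Run:
```python
from h import *
st(); seq((.53651,-.01384,1.87),4,-.003,.001,.014)
```

```text
t19.73 p [590.2  30.2  15. ] yaw 91.88 z [ 0. -0. -1.] F [ 1.3 -1.1 -3.1] gap 35.8 gf 30.5
goal [590.2  26.9] home [593.2  26. ]
[[-0.13,-0.0,0.04,0.0,0.0,0.0,0]]
```

Request:
{"api": "servo_tool", "payload": {
  "rows": [
    [[-0.06, 0, 0.03, 0, 0, 0, 0], [-0.06, 0, 0, 0, 0, 0, 0], [-0.02, 0, 0, 0, 0, 0, 0], [0, 0, 0, 0, 0, 0, 0]]
  ]
}}

```text
clock: 20.23
tcp_pos: [0.5902, 0.0273, 0.0145]
tcp_rot: [0.695, 0.719, -0.0, -0.0]
wrist_force: [-0.4, 0.2, -1.6]
finger_gap: 0.0358
grasp_force: 30.0
```

Request:
{"api": "servo_tool", "payload": {
  "rows": [
    [[-0.02, 0, 0, 0, 0, 0, 0], [0, 0, 0, 0, 0, 0, 0]]
  ]
}}

```text
clock: 20.48
tcp_pos: [0.5902, 0.0269, 0.0144]
tcp_rot: [0.695, 0.719, 0.0, -0.0]
wrist_force: [0.1, -0.2, -1.3]
finger_gap: 0.0359
grasp_force: 30.0
```

Request:
{"api": "servo_tool", "payload": {
  "rows": [
    [[-0.02, 0, 0, 0, 0, 0, 0], [0, 0, 0, 0, 0, 0, 0]]
  ]
}}

```text
clock: 20.72
tcp_pos: [0.5902, 0.0267, 0.0145]
tcp_rot: [0.695, 0.719, 0.0, -0.0]
wrist_force: [-0.1, 3.7, 0.9]
finger_gap: 0.0355
grasp_force: 30.0
```

Request:
{"api": "servo_tool", "payload": {
  "rows": [
    [[0, 0, 0, 0, 0, 0, 0.5], [0, 0, 0, 0, 0, 0, 0.5], [0, 0.08, 0, 0, 0, 0, 0.5], [0, 0.08, 0, 0, 0, 0, 0.5], [0, 0.08, 0, 0, 0, 0, 0.5], [0, 0.03, 0, 0, 0, 0, 0.5], [0, 0, 0, 0, 0, 0, 0.5]]
  ]
}}

```text
clock: 21.6
tcp_pos: [0.5967, 0.0265, 0.0144]
tcp_rot: [0.695, 0.719, -0.0, -0.0]
wrist_force: [-4.0, -0.8, 1.9]
finger_gap: 0.0443
grasp_force: 1.8
```

Request:
{"api": "servo_tool", "payload": {
  "rows": [
    [[0, 0.02, 0, 0, 0, 0, 0.5], [0, 0, 0, 0, 0, 0, 0.5]]
  ]
}}

```text
clock: 21.85
tcp_pos: [0.5968, 0.0265, 0.0144]
tcp_rot: [0.695, 0.719, -0.001, -0.001]
wrist_force: [-6.8, -0.5, 3.1]
finger_gap: 0.0442
grasp_force: 3.1
```

Request:
{"api": "servo_tool", "payload": {
  "rows": [
    [[0, 0.02, 0, 0, 0, 0, 0.5], [0, 0, 0, 0, 0, 0, 0.5]]
  ]
}}

```text
clock: 22.1
tcp_pos: [0.5969, 0.0265, 0.0144]
tcp_rot: [0.695, 0.719, -0.001, -0.001]
wrist_force: [-8.5, -1.6, 5.1]
finger_gap: 0.0441
grasp_force: 4.2
```

Request:
{"api": "servo_tool", "payload": {
  "rows": [
    [[0, -0.12, 0, 0, 0, 0, 0.5], [0, 0, -0.3, 0, 0, 0, 0.5], [0, 0, -0.9, 0, 0, 0, 0.5], [0, 0, -0.9, 0, 0, 0, 0.6], [-0.9, 0, -0.9, 0, 0, 0, 0.8], [-0.9, 0, -0.9, 0, 0, 0, 0.8], [-0.9, 0, -0.9, 0, 0, 0, 0.8], [-0.9, 0, 0, 0, 0, 0, 0.8]]
  ]
}}

```text
clock: 23.1
tcp_pos: [0.599, -0.0646, 0.1364]
tcp_rot: [0.695, 0.719, 0.001, 0.002]
wrist_force: [-0.0, -0.7, -0.7]
finger_gap: 0.0705
grasp_force: 0.0
```

Request:
{"api": "servo_tool", "payload": {
  "rows": [
    [[0, 0, 0, 0, 0, 0, 0.8], [0, 0, 0, 0, 0, 0, 0.8]]
  ]
}}

```text
clock: 23.35
tcp_pos: [0.5977, -0.0629, 0.1334]
tcp_rot: [0.695, 0.719, -0.0, -0.001]
wrist_force: [0.9, 0.0, 0.7]
finger_gap: 0.0707
grasp_force: 0.0
```

Run:
```python
from h import *
st(); m,im=snap('wrist','w5'); c=carrier(m,im,(.5365,-.0137,1.8)); 
r=rect(m,im,.55,.64,-.12,.08,.03,.00025); cv2.imwrite('pics/w5r.png',r)
```

```text
t23.35 p [597.7 -62.9 133.4] yaw 91.92 z [-0.002  0.001 -1.   ] F [0.9 0.  0.7] gap 70.7 gf 0.0
carrier x 536.12 y -13.04 yaw 2.61 pins [0, 1, 2, 3, 4, 5] err [0.09 0.15 0.09 0.12 0.11 0.1 ]
```

View pics/w5r.png

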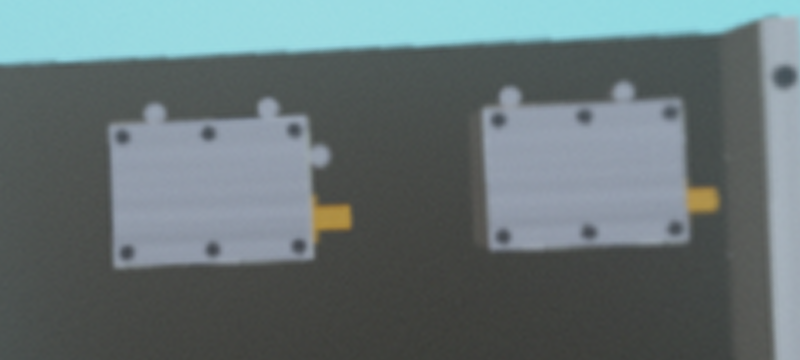

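Request:
{"api": "servo_tool", "payload": {
  "rows": [
    [[0, -0.9, -0.9, 0, 0, 0, 0.8], [0, -0.9, -0.9, 0, 0, 0, 0.8], [0, -0.9, -0.9, 0, 0, 0, 0.8], [0, 0, -0.9, 0, 0, 0, 0.8], [0, 0, 0, 0, 0, 0, 0.8], [0, 0, 0, 0, 0, 0, 0.8]]
  ]
}}

```text
clock: 24.15
tcp_pos: [0.5304, -0.0653, 0.2232]
tcp_rot: [0.695, 0.719, -0.0, -0.001]
wrist_force: [-0.1, -0.1, -0.3]
finger_gap: 0.0706
grasp_force: 0.0
```

Run:
```python
from h import *
st(); m,im=snap('wrist','w6'); c=carrier(m,im,(.5365,-.0137,1.8)); 
mods(m,im,.40,.65,-.46,-.20); print('seated'); mods(m,im,.44,.64,-.12,.09,z=.03)
how([.594,-.381,.14],87.3,.8)
```

```text
t24.15 p [530.4 -65.3 223.2] yaw 91.95 z [-0.002  0.001 -1.   ] F [-0.1 -0.1 -0.3] gap 70.6 gf 0.0
carrier x 536.08 y -12.95 yaw 2.57 pins [0, 1, 2, 3, 4, 5] err [0.11 0.16 0.14 0.15 0.12 0.02]
seated
[[-0.85,0.14,0.22,-0.0,-0.0,0.05,0.8],[-0.85,0.15,0.22,-0.0,-0.0,0.05,0.8],[-0.85,0.15,0.22,-0.0,-0.0,0.05,0.8],[-0.84,0.15,0.22,-0.0,-0.0,0.05,0.8],[-0.84,0.16,0.22,-0.0,-0.0,0.05,0.8],[-0.84,0.16,0.22,-0.0,-0.0,0.05,0.8],[-0.84,0.17,0.22,-0.0,-0.0,0.05,0.8],[-0.84,0.17,0.22,-0.0,-0.0,0.05,0.8]]
[[-0.84,0.18,0.22,-0.0,-0.0,0.05,0.8],[-0.84,0.18,0.22,-0.0,-0.0,0.05,0.8],[-0.84,0.19,0.22,-0.0,-0.0,0.05,0.8],[-0.84,0.19,0.22,-0.0,-0.0,0.06,0.8],[-0.84,0.2,0.22,-0.01,-0.0,0.05,0.8],[-0.84,0.2,0.22,-0.0,-0.0,0.06,0.8],[-0.83,0.2,0.23,-0.01,-0.01,0.05,0.8]]
```

Request:
{"api": "servo_tool", "payload": {
  "rows": [
    [[-0.85, 0.14, 0.22, 0, 0, 0.05, 0.8], [-0.85, 0.15, 0.22, 0, 0, 0.05, 0.8], [-0.85, 0.15, 0.22, 0, 0, 0.05, 0.8], [-0.84, 0.15, 0.22, 0, 0, 0.05, 0.8], [-0.84, 0.16, 0.22, 0, 0, 0.05, 0.8], [-0.84, 0.16, 0.22, 0, 0, 0.05, 0.8], [-0.84, 0.17, 0.22, 0, 0, 0.05, 0.8], [-0.84, 0.17, 0.22, 0, 0, 0.05, 0.8]]
  ]
}}

```text
clock: 25.2
tcp_pos: [0.5646, -0.2354, 0.1801]
tcp_rot: [0.71, 0.704, -0.0, -0.0]
wrist_force: [0.3, 0.2, -0.6]
finger_gap: 0.0707
grasp_force: 0.0
```

Request:
{"api": "servo_tool", "payload": {
  "rows": [
    [[-0.84, 0.18, 0.22, 0, 0, 0.05, 0.8], [-0.84, 0.18, 0.22, 0, 0, 0.05, 0.8], [-0.84, 0.19, 0.22, 0, 0, 0.05, 0.8], [-0.84, 0.19, 0.22, 0, 0, 0.06, 0.8], [-0.84, 0.2, 0.22, -0.01, 0, 0.05, 0.8], [-0.84, 0.2, 0.22, 0, 0, 0.06, 0.8], [-0.8, 0.2, 0.23, -0.01, -0.01, 0.05, 0.8], [0, 0, 0, 0, 0, 0, 0.8]]
  ]
}}

```text
clock: 26.2
tcp_pos: [0.5939, -0.3821, 0.1405]
tcp_rot: [0.724, 0.69, 0.0, 0.001]
wrist_force: [0.1, -0.9, -0.6]
finger_gap: 0.0704
grasp_force: 0.0
```

Run:
```python
from h import *
st(); m,im=snap('wrist','w7'); mods(m,im,.38,.66,-.48,-.30,vis='w7r')
```

```text
t26.20 p [ 593.9 -382.1  140.5] yaw 87.22 z [ 0.001 -0.    -1.   ] F [ 0.1 -0.9 -0.6] gap 70.4 gf 0.0
mod x 460.0 y -395.2 yaw 27.12  size 36.1 50.9
mod x 596.9 y -379.3 yaw -3.01  size 36.2 53.7
```

View pics/w7r.png

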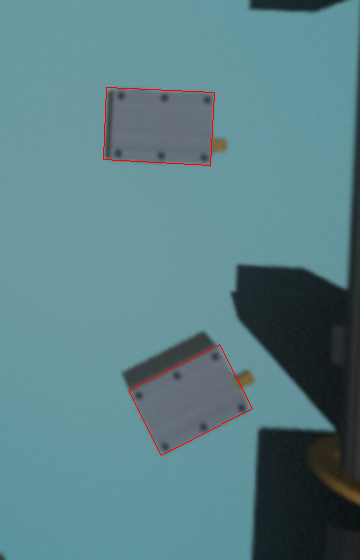

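Both remaining modules are where they were first seen. B is at crop pixel (162,126), which after the side-wall correction gives (596.8, -381.2) with a yaw of -3.0°. D is at (190,400), giving (460.0, -395.2) with a yaw of 27.1°. I'll grasp B next.

Run:
```python
from h import *
how([.5968,-.3812,.0045],87,.8)
g=[.5968,-.3812,.115];how([.52,-.06,.21],92.5,0,p0=g,y0=87)
```

```text
[[0.0,0.02,0.91,0.0,0.0,0.01,0.8],[0.0,0.02,0.91,0.0,0.0,0.01,0.8],[0.0,0.02,0.91,0.0,0.0,0.01,0.8],[0.0,0.01,0.91,0.0,0.0,0.0,0.8],[0.0,0.02,0.91,0.01,0.0,0.01,0.8],[0.0,0.01,0.91,0.0,0.0,0.0,0.8]]
[[0.84,-0.25,-0.25,0.0,0.0,-0.06,0],[0.85,-0.24,-0.25,0.0,0.0,-0.06,0],[0.85,-0.24,-0.25,0.0,0.0,-0.06,0],[0.85,-0.23,-0.25,0.0,0.0,-0.06,0],[0.85,-0.23,-0.25,0.0,0.0,-0.06,0],[0.85,-0.22,-0.25,0.0,0.0,-0.06,0],[0.85,-0.22,-0.26,0.0,0.0,-0.06,0],[0.86,-0.21,-0.25,0.0,0.0,-0.06,0]]
[[0.86,-0.21,-0.26,0.0,0.0,-0.06,0],[0.86,-0.2,-0.25,0.0,0.0,-0.06,0],[0.86,-0.2,-0.26,0.0,0.0,-0.06,0],[0.86,-0.19,-0.25,0.0,0.0,-0.06,0],[0.86,-0.18,-0.26,0.0,0.0,-0.07,0],[0.86,-0.18,-0.25,0.0,0.0,-0.06,0],[0.86,-0.18,-0.26,0.0,0.0,-0.07,0]]
```

Request:
{"api": "servo_tool", "payload": {
  "rows": [
    [[0, 0.02, 0.91, 0, 0, 0.01, 0.8], [0, 0.02, 0.91, 0, 0, 0.01, 0.8], [0, 0.02, 0.91, 0, 0, 0.01, 0.8], [0, 0.01, 0.91, 0, 0, 0, 0.8], [0, 0.02, 0.91, 0, 0, 0.01, 0.8], [0, 0.01, 0.88, 0, 0, 0, 0.8], [0, 0, 0, 0, 0, 0, 0.8], [0, 0, 0, 0, 0, 0, 0]]
  ]
}}

```text
clock: 27.25
tcp_pos: [0.5975, -0.3813, 0.007]
tcp_rot: [0.725, 0.689, 0.0, 0.002]
wrist_force: [0.3, -0.3, 0.5]
finger_gap: 0.0627
grasp_force: 0.0
```

Request:
{"api": "servo_tool", "payload": {
  "rows": [
    [[0, 0, 0, 0, 0, 0, 0], [0, 0, 0, 0, 0, 0, 0], [0, 0, 0, 0, 0, 0, 0]]
  ]
}}

```text
clock: 27.62
tcp_pos: [0.5972, -0.3812, 0.0064]
tcp_rot: [0.725, 0.689, 0.0, 0.001]
wrist_force: [-0.7, -0.5, 1.3]
finger_gap: 0.0354
grasp_force: 30.0
```

Request:
{"api": "servo_tool", "payload": {
  "rows": [
    [[0, 0, -0.6, 0, 0, 0, 0], [0, 0, -0.9, 0, 0, 0, 0], [0, 0, -0.9, 0, 0, 0, 0], [0, 0, -0.9, 0, 0, 0, 0], [0, 0, -0.9, 0, 0, 0, 0]]
  ]
}}

```text
clock: 28.25
tcp_pos: [0.5969, -0.381, 0.1128]
tcp_rot: [0.725, 0.689, 0.0, 0.001]
wrist_force: [0.2, 0.3, -0.9]
finger_gap: 0.0357
grasp_force: 30.0
```

Request:
{"api": "servo_tool", "payload": {
  "rows": [
    [[0.84, -0.25, -0.25, 0, 0, -0.06, 0], [0.85, -0.24, -0.25, 0, 0, -0.06, 0], [0.85, -0.24, -0.25, 0, 0, -0.06, 0], [0.85, -0.23, -0.25, 0, 0, -0.06, 0], [0.85, -0.23, -0.25, 0, 0, -0.06, 0], [0.85, -0.22, -0.25, 0, 0, -0.06, 0], [0.85, -0.22, -0.26, 0, 0, -0.06, 0], [0.86, -0.21, -0.25, 0, 0, -0.06, 0]]
  ]
}}

```text
clock: 29.25
tcp_pos: [0.5556, -0.2088, 0.162]
tcp_rot: [0.707, 0.707, 0.0, 0.002]
wrist_force: [0.0, 0.7, -0.6]
finger_gap: 0.0354
grasp_force: 30.0
```

Request:
{"api": "servo_tool", "payload": {
  "rows": [
    [[0.86, -0.21, -0.26, 0, 0, -0.06, 0], [0.86, -0.2, -0.25, 0, 0, -0.06, 0], [0.86, -0.2, -0.26, 0, 0, -0.06, 0], [0.86, -0.19, -0.25, 0, 0, -0.06, 0], [0.86, -0.18, -0.26, 0, 0, -0.07, 0], [0.86, -0.18, -0.25, 0, 0, -0.06, 0], [0.86, -0.18, -0.26, 0, 0, -0.07, 0], [0, 0, 0, 0, 0, 0, 0]]
  ]
}}

```text
clock: 30.25
tcp_pos: [0.5194, -0.0583, 0.2062]
tcp_rot: [0.69, 0.724, 0.001, 0.002]
wrist_force: [0.8, -0.0, -1.3]
finger_gap: 0.0358
grasp_force: 30.0
```

Run:
```python
from h import *
st(); m,im=snap('wrist','w8'); held(m,im,.0052); c=carrier(m,im,(.5361,-.0130,2.57)); seq(c,1,-.003,.004,.05)
```

```text
t30.25 p [519.4 -58.3 206.2] yaw 92.69 z [ 0.003 -0.001 -1.   ] F [ 0.8 -0.  -1.3] gap 35.8 gf 30.0
held offset x 0.75 mm (edge -6.1)
carrier x 536.05 y -12.89 yaw 2.60 pins [0, 1, 3, 4, 5] err [0.06 0.08 4.98 0.04 0.01 0.08]
goal [505.4 -66.3] home [508.6 -70.2]
[[-0.04,-0.08,0.89,0.0,0.0,0.0,0],[-0.04,-0.09,0.89,0.0,0.0,0.0,0],[-0.03,-0.08,0.89,0.0,0.0,0.0,0],[-0.04,-0.09,0.89,0.01,0.0,0.0,0],[-0.03,-0.08,0.89,0.0,0.01,0.0,0],[-0.04,-0.08,0.89,0.01,0.0,0.0,0],[-0.03,-0.09,0.89,0.0,0.01,0.01,0]]
```

Request:
{"api": "servo_tool", "payload": {
  "rows": [
    [[-0.04, -0.08, 0.89, 0, 0, 0, 0], [-0.04, -0.09, 0.89, 0, 0, 0, 0], [-0.03, -0.08, 0.89, 0, 0, 0, 0], [-0.04, -0.09, 0.89, 0.01, 0, 0, 0], [-0.03, -0.08, 0.89, 0, 0.01, 0, 0], [-0.04, -0.08, 0.89, 0.01, 0, 0, 0], [-0.03, -0.09, 0.89, 0, 0.01, 0, 0], [0, 0, 0.6, 0, 0, 0, 0]]
  ]
}}

```text
clock: 31.3
tcp_pos: [0.505, -0.0672, 0.0335]
tcp_rot: [0.691, 0.723, -0.0, -0.001]
wrist_force: [-0.2, 0.2, -1.1]
finger_gap: 0.0354
grasp_force: 30.0
```

Request:
{"api": "servo_tool", "payload": {
  "rows": [
    [[0, 0, 0.6, 0, 0, 0, 0], [0, 0, 0.18, 0, 0, 0, 0], [0, 0, 0, 0, 0, 0, 0], [0, 0, 0, 0, 0, 0, 0]]
  ]
}}

```text
clock: 31.8
tcp_pos: [0.5054, -0.0668, 0.0158]
tcp_rot: [0.691, 0.723, 0.0, -0.0]
wrist_force: [-2.7, -0.3, 5.3]
finger_gap: 0.0353
grasp_force: 34.5
```

Run:
```python
from h import *
st(); seq((.53605,-.01289,2.6),1,-.003,.0005,.0150)
```

```text
t31.80 p [505.4 -66.8  15.8] yaw 92.59 z [ 0.     0.001 -1.   ] F [-2.7 -0.3  5.3] gap 35.3 gf 34.5
goal [505.6 -69.8] home [508.6 -70.2]
[[-0.12,0.0,0.03,0.0,-0.0,-0.0,0]]
```

Request:
{"api": "servo_tool", "payload": {
  "rows": [
    [[0, 0, -0.04, 0, 0, 0, 0], [0, 0, 0, 0, 0, 0, 0]]
  ]
}}

```text
clock: 32.05
tcp_pos: [0.5055, -0.0668, 0.0163]
tcp_rot: [0.691, 0.723, 0.0, 0.0]
wrist_force: [0.9, 0.2, -0.1]
finger_gap: 0.0359
grasp_force: 30.3
```

Request:
{"api": "servo_tool", "payload": {
  "rows": [
    [[0, 0, -0.02, 0, 0, 0, 0], [0, 0, 0, 0, 0, 0, 0]]
  ]
}}

```text
clock: 32.3
tcp_pos: [0.5053, -0.0667, 0.0167]
tcp_rot: [0.691, 0.723, 0.0, -0.0]
wrist_force: [0.5, -0.3, -0.9]
finger_gap: 0.0361
grasp_force: 30.0
```

Request:
{"api": "servo_tool", "payload": {
  "rows": [
    [[-0.06, 0, 0, 0, 0, 0, 0], [-0.06, 0, 0, 0, 0, 0, 0], [0, 0, 0, 0, 0, 0, 0]]
  ]
}}

```text
clock: 32.67
tcp_pos: [0.5054, -0.0699, 0.0167]
tcp_rot: [0.691, 0.723, 0.0, -0.0]
wrist_force: [-0.4, 1.2, -1.7]
finger_gap: 0.0357
grasp_force: 30.0
```

Request:
{"api": "servo_tool", "payload": {
  "rows": [
    [[-0.02, 0, 0, 0, 0, 0, 0], [0, 0, 0, 0, 0, 0, 0]]
  ]
}}

```text
clock: 32.92
tcp_pos: [0.5054, -0.0702, 0.0167]
tcp_rot: [0.691, 0.723, 0.0, -0.0]
wrist_force: [0.2, 0.5, -0.6]
finger_gap: 0.0358
grasp_force: 30.0
```

Request:
{"api": "servo_tool", "payload": {
  "rows": [
    [[-0.02, 0, 0, 0, 0, 0, 0], [0, 0, 0, 0, 0, 0, 0]]
  ]
}}

```text
clock: 33.17
tcp_pos: [0.5054, -0.0707, 0.0167]
tcp_rot: [0.691, 0.723, 0.0, -0.0]
wrist_force: [-0.1, -0.2, -1.4]
finger_gap: 0.0357
grasp_force: 30.0
```

Request:
{"api": "servo_tool", "payload": {
  "rows": [
    [[-0.02, 0, 0, 0, 0, 0, 0], [0, 0, 0, 0, 0, 0, 0]]
  ]
}}

```text
clock: 33.42
tcp_pos: [0.5054, -0.0709, 0.0167]
tcp_rot: [0.691, 0.723, 0.0, -0.001]
wrist_force: [-0.3, 3.1, -0.4]
finger_gap: 0.0358
grasp_force: 30.0
```

Request:
{"api": "servo_tool", "payload": {
  "rows": [
    [[-0.02, 0, 0, 0, 0, 0, 0], [0, 0, 0, 0, 0, 0, 0]]
  ]
}}

```text
clock: 33.67
tcp_pos: [0.5053, -0.0711, 0.0167]
tcp_rot: [0.691, 0.723, 0.001, -0.001]
wrist_force: [0.8, 5.9, 0.6]
finger_gap: 0.0359
grasp_force: 30.0
```

Request:
{"api": "servo_tool", "payload": {
  "rows": [
    [[0, 0, 0, 0, 0, 0, 0.5], [0, 0, 0, 0, 0, 0, 0.5], [0, 0.08, 0.02, 0, 0, 0, 0.5], [0, 0.08, 0.02, 0, 0, 0, 0.5], [0, 0.08, 0, 0, 0, 0, 0.5], [0, 0, 0, 0, 0, 0, 0.5]]
  ]
}}

```text
clock: 34.42
tcp_pos: [0.5116, -0.0714, 0.0157]
tcp_rot: [0.691, 0.723, 0.0, -0.0]
wrist_force: [0.2, -0.1, 0.0]
finger_gap: 0.0442
grasp_force: 0.0
```

Request:
{"api": "servo_tool", "payload": {
  "rows": [
    [[0, 0.02, 0, 0, 0, 0, 0.5], [0, 0.02, 0, 0, 0, 0, 0.5], [0, 0, 0, 0, 0, 0, 0.5]]
  ]
}}

```text
clock: 34.8
tcp_pos: [0.5125, -0.0714, 0.0157]
tcp_rot: [0.691, 0.723, 0.0, -0.0]
wrist_force: [-0.2, -0.4, -0.2]
finger_gap: 0.0443
grasp_force: 0.1
```

Request:
{"api": "servo_tool", "payload": {
  "rows": [
    [[0, 0.02, 0, 0, 0, 0, 0.5], [0, 0, 0, 0, 0, 0, 0.5]]
  ]
}}

```text
clock: 35.05
tcp_pos: [0.513, -0.0713, 0.0157]
tcp_rot: [0.691, 0.723, 0.0, -0.0]
wrist_force: [0.4, -0.2, -0.7]
finger_gap: 0.0441
grasp_force: 0.2
```

Request:
{"api": "servo_tool", "payload": {
  "rows": [
    [[0, 0.02, 0, 0, 0, 0, 0.5], [0, 0, 0, 0, 0, 0, 0.5]]
  ]
}}

```text
clock: 35.3
tcp_pos: [0.513, -0.0713, 0.0157]
tcp_rot: [0.691, 0.723, -0.0, -0.001]
wrist_force: [-4.3, -0.7, 3.1]
finger_gap: 0.0441
grasp_force: 2.1
```

Request:
{"api": "servo_tool", "payload": {
  "rows": [
    [[0, 0.02, 0, 0, 0, 0, 0.5], [0, 0, 0, 0, 0, 0, 0.5]]
  ]
}}

```text
clock: 35.55
tcp_pos: [0.5131, -0.0713, 0.0156]
tcp_rot: [0.691, 0.723, -0.0, -0.001]
wrist_force: [-6.7, -1.9, 3.7]
finger_gap: 0.0441
grasp_force: 3.5
```

Request:
{"api": "servo_tool", "payload": {
  "rows": [
    [[0, -0.12, 0, 0, 0, 0, 0.5], [0, 0, -0.3, 0, 0, 0, 0.5], [0, 0, -0.9, 0, 0, 0, 0.5], [0, 0, -0.9, 0, 0, 0, 0.6], [0, 0, -0.9, 0, 0, 0, 0.8]]
  ]
}}

```text
clock: 36.17
tcp_pos: [0.5113, -0.0715, 0.092]
tcp_rot: [0.691, 0.723, 0.001, 0.0]
wrist_force: [0.9, -0.5, -0.2]
finger_gap: 0.0609
grasp_force: 0.0
```

Run:
```python
from h import *
st(); how([.460,-.395,.14],117.1,.8)
```

```text
t36.17 p [511.3 -71.5  92. ] yaw 92.57 z [ 0.001  0.001 -1.   ] F [ 0.9 -0.5 -0.2] gap 60.9 gf 0.0
[[-0.92,-0.19,-0.14,0.0,-0.0,-0.29,0.8],[-0.91,-0.22,-0.14,0.0,-0.0,-0.29,0.8],[-0.9,-0.24,-0.14,0.0,-0.0,-0.29,0.8],[-0.9,-0.27,-0.14,0.0,-0.0,-0.29,0.8],[-0.89,-0.3,-0.14,0.0,-0.0,-0.29,0.8],[-0.88,-0.32,-0.14,0.0,-0.0,-0.29,0.8],[-0.87,-0.35,-0.14,0.0,-0.0,-0.29,0.8],[-0.85,-0.38,-0.14,0.0,-0.0,-0.29,0.8]]
[[-0.84,-0.4,-0.13,0.0,-0.0,-0.29,0.8],[-0.83,-0.43,-0.14,0.0,-0.0,-0.3,0.8],[-0.82,-0.45,-0.13,0.0,-0.0,-0.29,0.8],[-0.8,-0.48,-0.14,0.0,-0.0,-0.3,0.8],[-0.79,-0.5,-0.13,0.01,-0.0,-0.29,0.8],[-0.78,-0.53,-0.14,0.0,-0.0,-0.3,0.8]]
```

Request:
{"api": "servo_tool", "payload": {
  "rows": [
    [[-0.92, -0.19, -0.14, 0, 0, -0.29, 0.8], [-0.91, -0.22, -0.14, 0, 0, -0.29, 0.8], [-0.9, -0.24, -0.14, 0, 0, -0.29, 0.8], [-0.9, -0.27, -0.14, 0, 0, -0.29, 0.8], [-0.89, -0.3, -0.14, 0, 0, -0.29, 0.8], [-0.88, -0.32, -0.14, 0, 0, -0.29, 0.8], [-0.87, -0.35, -0.14, 0, 0, -0.29, 0.8], [-0.85, -0.38, -0.14, 0, 0, -0.29, 0.8]]
  ]
}}

```text
clock: 37.17
tcp_pos: [0.4818, -0.2574, 0.1193]
tcp_rot: [0.598, 0.802, 0.0, 0.0]
wrist_force: [0.4, -1.2, 0.3]
finger_gap: 0.0706
grasp_force: 0.0
```

Request:
{"api": "servo_tool", "payload": {
  "rows": [
    [[-0.84, -0.4, -0.14, 0, 0, -0.29, 0.8], [-0.83, -0.43, -0.14, 0, 0, -0.3, 0.8], [-0.82, -0.45, -0.14, 0, 0, -0.29, 0.8], [-0.8, -0.48, -0.14, 0, 0, -0.3, 0.8], [-0.79, -0.5, -0.14, 0, 0, -0.29, 0.8], [-0.78, -0.53, -0.14, 0, 0, -0.3, 0.8], [0, 0, 0, 0, 0, 0, 0.8]]
  ]
}}

```text
clock: 38.05
tcp_pos: [0.4597, -0.3961, 0.1399]
tcp_rot: [0.522, 0.853, 0.0, 0.0]
wrist_force: [-0.1, 0.1, -0.4]
finger_gap: 0.0705
grasp_force: 0.0
```

Run:
```python
from h import *
st(); m,im=snap('wrist','w9'); mods(m,im,.38,.56,-.48,-.30,vis='w9r')
```

```text
t38.05 p [ 459.7 -396.1  139.9] yaw 117.01 z [ 0.001 -0.    -1.   ] F [-0.1  0.1 -0.4] gap 70.5 gf 0.0
mod x 459.1 y -394.3 yaw 26.57  size 36.7 57.0
```

View pics/w9r.png

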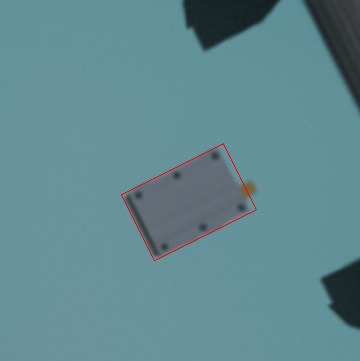

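Module D hasn't moved. Its four corner screws average to crop pixel (189.5,201.5), which is (459.3, -394.9), with a yaw of 27°.

Run:
```python
from h import *
how([.4594,-.3949,.0045],116.9,.8)
g=[.4594,-.3949,.113];how([.52,-.06,.21],92.6,0,p0=g,y0=116.9)
```

```text
[[0.0,-0.0,0.9,0.0,-0.0,0.0,0.8],[0.0,-0.0,0.9,0.0,-0.0,0.0,0.8],[0.0,-0.0,0.9,0.0,-0.0,0.01,0.8],[0.0,-0.01,0.9,0.0,-0.0,0.0,0.8],[0.01,-0.0,0.9,0.0,-0.0,0.01,0.8],[0.0,-0.01,0.9,0.01,-0.0,0.0,0.8]]
[[0.72,0.55,-0.26,0.0,0.0,0.27,0],[0.74,0.53,-0.26,0.0,0.0,0.27,0],[0.75,0.51,-0.26,0.0,0.0,0.27,0],[0.77,0.48,-0.26,0.0,0.0,0.27,0],[0.78,0.46,-0.26,0.0,0.0,0.27,0],[0.79,0.44,-0.26,0.0,0.0,0.27,0],[0.81,0.42,-0.26,0.0,0.0,0.27,0],[0.82,0.4,-0.26,0.0,0.0,0.27,0]]
[[0.83,0.37,-0.26,0.0,0.0,0.27,0],[0.84,0.35,-0.26,0.0,0.0,0.27,0],[0.85,0.32,-0.26,0.0,0.0,0.27,0],[0.85,0.3,-0.25,0.0,0.0,0.27,0],[0.86,0.28,-0.26,0.0,0.0,0.27,0],[0.87,0.25,-0.25,0.0,0.0,0.27,0],[0.88,0.22,-0.26,0.0,0.0,0.27,0]]
```

Request:
{"api": "servo_tool", "payload": {
  "rows": [
    [[0, 0, 0.9, 0, 0, 0, 0.8], [0, 0, 0.9, 0, 0, 0, 0.8], [0, 0, 0.9, 0, 0, 0.01, 0.8], [0, -0.01, 0.9, 0, 0, 0, 0.8], [0.01, 0, 0.9, 0, 0, 0.01, 0.8], [0, -0.01, 0.88, 0, 0, 0, 0.8], [0, 0, 0, 0, 0, 0, 0.8], [0, 0, 0, 0, 0, 0, 0]]
  ]
}}

```text
clock: 39.1
tcp_pos: [0.4597, -0.3948, 0.0059]
tcp_rot: [0.522, 0.853, 0.0, 0.0]
wrist_force: [0.5, 0.7, -0.8]
finger_gap: 0.0627
grasp_force: 0.0
```

Request:
{"api": "servo_tool", "payload": {
  "rows": [
    [[0, 0, 0, 0, 0, 0, 0], [0, 0, 0, 0, 0, 0, 0], [0, 0, 0, 0, 0, 0, 0]]
  ]
}}

```text
clock: 39.48
tcp_pos: [0.4593, -0.3951, 0.0053]
tcp_rot: [0.523, 0.853, 0.0, -0.0]
wrist_force: [-0.2, 1.1, 2.0]
finger_gap: 0.0357
grasp_force: 30.0
```

Request:
{"api": "servo_tool", "payload": {
  "rows": [
    [[0, 0, -0.6, 0, 0, 0, 0], [0, 0, -0.9, 0, 0, 0, 0], [0, 0, -0.9, 0, 0, 0, 0], [0, 0, -0.9, 0, 0, 0, 0], [0, 0, -0.9, 0, 0, 0, 0]]
  ]
}}

```text
clock: 40.1
tcp_pos: [0.4592, -0.3951, 0.1117]
tcp_rot: [0.523, 0.853, 0.0, 0.0]
wrist_force: [0.0, 0.4, -0.6]
finger_gap: 0.0356
grasp_force: 30.0
```

Request:
{"api": "servo_tool", "payload": {
  "rows": [
    [[0.72, 0.55, -0.26, 0, 0, 0.27, 0], [0.74, 0.53, -0.26, 0, 0, 0.27, 0], [0.75, 0.51, -0.26, 0, 0, 0.27, 0], [0.77, 0.48, -0.26, 0, 0, 0.27, 0], [0.78, 0.46, -0.26, 0, 0, 0.27, 0], [0.79, 0.44, -0.26, 0, 0, 0.27, 0], [0.81, 0.42, -0.26, 0, 0, 0.27, 0], [0.82, 0.4, -0.26, 0, 0, 0.27, 0]]
  ]
}}

```text
clock: 41.1
tcp_pos: [0.4915, -0.2156, 0.1632]
tcp_rot: [0.616, 0.788, 0.0, 0.0]
wrist_force: [0.0, 0.8, -0.7]
finger_gap: 0.036
grasp_force: 30.0
```

Request:
{"api": "servo_tool", "payload": {
  "rows": [
    [[0.83, 0.37, -0.26, 0, 0, 0.27, 0], [0.84, 0.35, -0.26, 0, 0, 0.27, 0], [0.85, 0.32, -0.26, 0, 0, 0.27, 0], [0.85, 0.3, -0.26, 0, 0, 0.27, 0], [0.86, 0.28, -0.26, 0, 0, 0.27, 0], [0.87, 0.25, -0.26, 0, 0, 0.27, 0], [0.88, 0.22, -0.26, 0, 0, 0.27, 0], [0, 0, 0, 0, 0, 0, 0]]
  ]
}}

```text
clock: 42.1
tcp_pos: [0.5193, -0.0593, 0.2089]
tcp_rot: [0.69, 0.724, 0.001, 0.0]
wrist_force: [0.1, -0.4, -1.4]
finger_gap: 0.0357
grasp_force: 30.0
```

Run:
```python
from h import *
st(); m,im=snap('wrist','w10'); held(m,im,.0058); c=carrier(m,im,(.5361,-.0130,2.6)); seq(c,2,-.003,.004,.05)
```

```text
t42.10 p [519.3 -59.3 208.9] yaw 92.81 z [ 0.001  0.    -1.   ] F [ 0.1 -0.4 -1.4] gap 35.7 gf 30.0
held offset x 0.50 mm (edge -7.1)
carrier x 536.03 y -12.96 yaw 2.55 pins [0, 1, 3, 4, 5] err [0.04 0.16 0.07 0.1  0.05]
goal [501.2  27.5] home [504.4  23.7]
[[0.44,-0.07,0.79,0.0,-0.0,0.0,0],[0.44,-0.07,0.79,0.0,-0.0,0.01,0],[0.44,-0.07,0.79,0.0,-0.0,0.0,0],[0.44,-0.07,0.79,0.0,-0.0,0.01,0],[0.44,-0.07,0.79,0.0,-0.0,0.0,0],[0.44,-0.07,0.8,0.0,-0.0,0.01,0],[0.45,-0.07,0.79,0.0,-0.0,0.0,0],[0.44,-0.07,0.8,0.01,-0.0,0.01,0]]
```

Request:
{"api": "servo_tool", "payload": {
  "rows": [
    [[0.44, -0.07, 0.79, 0, 0, 0, 0], [0.44, -0.07, 0.79, 0, 0, 0.01, 0], [0.44, -0.07, 0.79, 0, 0, 0, 0], [0.44, -0.07, 0.79, 0, 0, 0.01, 0], [0.44, -0.07, 0.79, 0, 0, 0, 0], [0.44, -0.07, 0.8, 0, 0, 0.01, 0], [0.45, -0.07, 0.79, 0, 0, 0, 0], [0.44, -0.07, 0.8, 0, 0, 0.01, 0]]
  ]
}}

```text
clock: 43.15
tcp_pos: [0.5011, 0.0268, 0.0488]
tcp_rot: [0.692, 0.722, 0.0, -0.0]
wrist_force: [0.2, -0.1, -1.3]
finger_gap: 0.0358
grasp_force: 30.0
```

Request:
{"api": "servo_tool", "payload": {
  "rows": [
    [[0, 0, 0.6, 0, 0, 0, 0], [0, 0, 0.6, 0, 0, 0, 0], [0, 0, 0.16, 0, 0, 0, 0], [0, 0, 0, 0, 0, 0, 0], [0, 0, 0, 0, 0, 0, 0]]
  ]
}}

```text
clock: 43.78
tcp_pos: [0.5013, 0.0271, 0.0158]
tcp_rot: [0.692, 0.722, 0.0, -0.0]
wrist_force: [-3.4, -3.7, 4.9]
finger_gap: 0.0357
grasp_force: 34.2
```

Run:
```python
from h import *
st(); seq((.53603,-.01296,2.55),2,-.003,.0005,.0148)
```

```text
t43.77 p [501.3  27.1  15.8] yaw 92.45 z [ 0.     0.001 -1.   ] F [-3.4 -3.7  4.9] gap 35.7 gf 34.2
goal [501.3  24. ] home [504.4  23.7]
[[-0.12,-0.0,0.04,0.0,-0.01,-0.02,0]]
```

Request:
{"api": "servo_tool", "payload": {
  "rows": [
    [[0, 0, -0.08, 0, 0, 0, 0], [-0.06, 0, 0, 0, 0, 0, 0], [-0.06, 0, 0, 0, 0, 0, 0], [0, 0, 0, 0, 0, 0, 0]]
  ]
}}

```text
clock: 44.28
tcp_pos: [0.5012, 0.0244, 0.0172]
tcp_rot: [0.692, 0.722, 0.0, -0.0]
wrist_force: [-0.6, -0.2, -0.5]
finger_gap: 0.0359
grasp_force: 30.0
```

Request:
{"api": "servo_tool", "payload": {
  "rows": [
    [[-0.02, 0, 0.06, 0, 0, 0, 0], [0, 0, 0.04, 0, 0, 0, 0], [0, 0, 0, 0, 0, 0, 0]]
  ]
}}

```text
clock: 44.65
tcp_pos: [0.5012, 0.024, 0.0147]
tcp_rot: [0.692, 0.722, 0.0, -0.0]
wrist_force: [0.4, 0.2, -0.5]
finger_gap: 0.0357
grasp_force: 30.0
```

Request:
{"api": "servo_tool", "payload": {
  "rows": [
    [[-0.02, 0, 0, 0, 0, 0, 0], [0, 0, 0, 0, 0, 0, 0]]
  ]
}}

```text
clock: 44.9
tcp_pos: [0.5013, 0.0234, 0.0148]
tcp_rot: [0.692, 0.722, 0.0, -0.0]
wrist_force: [-0.3, 0.9, -0.7]
finger_gap: 0.0358
grasp_force: 30.0
```

Request:
{"api": "servo_tool", "payload": {
  "rows": [
    [[-0.02, 0, 0, 0, 0, 0, 0], [0, 0, 0, 0, 0, 0, 0]]
  ]
}}

```text
clock: 45.15
tcp_pos: [0.5013, 0.0231, 0.0148]
tcp_rot: [0.692, 0.722, 0.0, -0.0]
wrist_force: [0.7, 1.3, -0.3]
finger_gap: 0.0356
grasp_force: 30.0
```

Request:
{"api": "servo_tool", "payload": {
  "rows": [
    [[-0.02, 0, 0, 0, 0, 0, 0], [0, 0, 0, 0, 0, 0, 0]]
  ]
}}

```text
clock: 45.4
tcp_pos: [0.5013, 0.0229, 0.0148]
tcp_rot: [0.692, 0.722, 0.0, -0.001]
wrist_force: [-0.5, 5.4, 0.6]
finger_gap: 0.0357
grasp_force: 30.0
```

Contact on -y. Next I release and push +x, expecting home near x = 508.8.

Request:
{"api": "servo_tool", "payload": {
  "rows": [
    [[0, 0, 0, 0, 0, 0, 0.5], [0, 0, 0, 0, 0, 0, 0.5], [0, 0.08, 0, 0, 0, 0, 0.5], [0, 0.08, 0, 0, 0, 0, 0.5], [0, 0.08, 0, 0, 0, 0, 0.5], [0, 0, 0, 0, 0, 0, 0.5]]
  ]
}}

```text
clock: 46.15
tcp_pos: [0.5075, 0.0227, 0.0148]
tcp_rot: [0.692, 0.722, 0.0, -0.0]
wrist_force: [0.4, 0.0, 0.3]
finger_gap: 0.0439
grasp_force: 0.0
```

Request:
{"api": "servo_tool", "payload": {
  "rows": [
    [[0, 0.02, 0, 0, 0, 0, 0.5], [0, 0.02, 0, 0, 0, 0, 0.5], [0, 0, 0, 0, 0, 0, 0.5]]
  ]
}}

```text
clock: 46.52
tcp_pos: [0.5084, 0.0228, 0.0148]
tcp_rot: [0.692, 0.722, 0.0, -0.0]
wrist_force: [0.2, -0.5, 0.4]
finger_gap: 0.0439
grasp_force: 0.1
```

Request:
{"api": "servo_tool", "payload": {
  "rows": [
    [[0, 0.02, 0, 0, 0, 0, 0.5], [0, 0, 0, 0, 0, 0, 0.5]]
  ]
}}

```text
clock: 46.78
tcp_pos: [0.5088, 0.0228, 0.0148]
tcp_rot: [0.692, 0.722, 0.0, -0.0]
wrist_force: [-0.4, 0.7, -0.2]
finger_gap: 0.044
grasp_force: 0.3
```

Request:
{"api": "servo_tool", "payload": {
  "rows": [
    [[0, 0.02, 0, 0, 0, 0, 0.5], [0, 0, 0, 0, 0, 0, 0.5]]
  ]
}}

```text
clock: 47.02
tcp_pos: [0.5089, 0.0228, 0.0147]
tcp_rot: [0.692, 0.722, -0.0, -0.001]
wrist_force: [-4.0, -0.9, 2.8]
finger_gap: 0.0436
grasp_force: 2.2
```

Request:
{"api": "servo_tool", "payload": {
  "rows": [
    [[0, 0.02, 0, 0, 0, 0, 0.5], [0, 0, 0, 0, 0, 0, 0.5]]
  ]
}}

```text
clock: 47.28
tcp_pos: [0.509, 0.0229, 0.0147]
tcp_rot: [0.692, 0.722, -0.001, -0.001]
wrist_force: [-7.1, -0.9, 4.5]
finger_gap: 0.0441
grasp_force: 3.5
```

Request:
{"api": "servo_tool", "payload": {
  "rows": [
    [[0, -0.12, 0, 0, 0, 0, 0.5], [0, 0, -0.3, 0, 0, 0, 0.5], [0, 0, -0.9, 0, 0, 0, 0.5], [-0.5, 0, -0.9, 0, 0, 0, 0.6], [-0.9, 0, -0.9, 0, 0, 0, 0.6], [-0.9, 0.3, -0.9, 0, 0, 0, 0.6], [-0.9, 0.3, -0.9, 0, 0, 0, 0.6], [-0.9, 0.3, -0.9, 0, 0, 0, 0.6]]
  ]
}}

```text
clock: 48.28
tcp_pos: [0.5342, -0.0796, 0.1586]
tcp_rot: [0.692, 0.722, 0.001, 0.0]
wrist_force: [-0.4, -0.3, -0.5]
finger_gap: 0.0527
grasp_force: 0.0
```

Request:
{"api": "servo_tool", "payload": {
  "rows": [
    [[-0.5, 0, -0.5, 0, 0, 0, 0.5], [0, 0, 0, 0, 0, 0, 0.5], [0, 0, 0, 0, 0, 0, 0.5]]
  ]
}}

```text
clock: 48.65
tcp_pos: [0.5337, -0.0906, 0.1689]
tcp_rot: [0.692, 0.722, 0.0, -0.001]
wrist_force: [0.2, 1.2, -0.6]
finger_gap: 0.0443
grasp_force: 0.0
```

Run:
```python
from h import *
st(); m,im=snap('wrist','w11'); c=carrier(m,im,(.5360,-.0130,2.6))
r=rect(m,im,.44,.65,-.14,.11,.03,.0003125); cv2.imwrite('pics/w11r.png',r)
```

```text
t48.65 p [533.7 -90.6 168.9] yaw 92.48 z [-0.002  0.002 -1.   ] F [ 0.2  1.2 -0.6] gap 44.3 gf 0.0
carrier x 536.41 y -13.08 yaw 2.25 pins [0, 1, 2] err [0.05 0.12 0.07 2.72]
```

View pics/w11r.png

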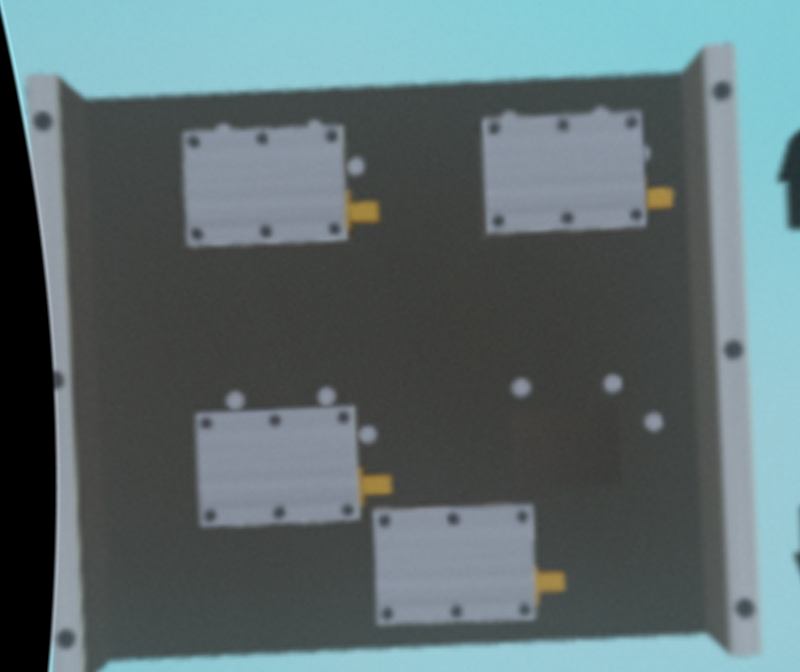

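The picture shows that the module from nest 1 has been knocked aside. Its screw centre is at crop pixel (454,565), about (473.6, -32.0), with a yaw of about 1.7°, and it is still on the carrier plate. The modules in nests 2, 3 and 4 look home. I'll re-grasp the displaced one and seat it again.

Run:
```python
from h import *
how([.4736,-.032,.06],91.7,.7); how([.4736,-.032,.0128],91.7,.7,p0=[.4736,-.032,.06],y0=91.7)
```

```text
[[0.41,-0.38,0.73,-0.0,-0.0,0.02,0.7],[0.4,-0.38,0.73,-0.0,-0.0,0.02,0.7],[0.4,-0.39,0.73,-0.0,-0.0,0.02,0.7],[0.41,-0.39,0.72,-0.0,-0.01,0.02,0.7],[0.4,-0.38,0.73,-0.01,-0.0,0.03,0.7],[0.41,-0.39,0.72,-0.0,-0.01,0.02,0.7]]
[[0.0,0.0,0.94,0.0,0.0,0.0,0.7],[0.0,0.0,0.95,0.0,0.0,0.0,0.7]]
```

Request:
{"api": "servo_tool", "payload": {
  "rows": [
    [[0.41, -0.38, 0.73, 0, 0, 0.02, 0.7], [0.4, -0.38, 0.73, 0, 0, 0.02, 0.7], [0.4, -0.39, 0.73, 0, 0, 0.02, 0.7], [0.41, -0.39, 0.72, 0, -0.01, 0.02, 0.7], [0.4, -0.38, 0.73, -0.01, 0, 0.03, 0.7], [0.41, -0.39, 0.72, 0, -0.01, 0.02, 0.7], [0, 0, 0, 0, 0, 0, 0.7], [0, 0, 0, 0, 0, 0, 0.7]]
  ]
}}

```text
clock: 49.7
tcp_pos: [0.4749, -0.0329, 0.0612]
tcp_rot: [0.697, 0.718, 0.0, 0.001]
wrist_force: [0.4, 1.0, -0.2]
finger_gap: 0.0618
grasp_force: 0.0
```

Run:
```python
from h import *
st(); how([.4736,-.032,.0135],91.7,.7)
```

```text
t49.70 p [474.9 -32.9  61.2] yaw 91.70 z [ 0.002 -0.001 -1.   ] F [ 0.4  1.  -0.2] gap 61.8 gf 0.0
[[0.01,-0.02,0.64,0.01,0.0,0.0,0.7],[0.01,-0.02,0.63,0.0,0.01,0.0,0.7],[0.02,-0.01,0.64,0.01,0.0,0.0,0.7]]
```

Request:
{"api": "servo_tool", "payload": {
  "rows": [
    [[0.01, -0.02, 0.64, 0, 0, 0, 0.7], [0.01, -0.02, 0.63, 0, 0.01, 0, 0.7], [0.02, -0.01, 0.64, 0, 0, 0, 0.7], [0, 0, 0, 0, 0, 0, 0.7], [0, 0, 0, 0, 0, 0, 0], [0, 0, 0, 0, 0, 0, 0], [0, 0, 0, 0, 0, 0, 0], [0, 0, 0, 0, 0, 0, 0]]
  ]
}}

```text
clock: 50.7
tcp_pos: [0.4734, -0.0319, 0.0134]
tcp_rot: [0.697, 0.717, 0.0, 0.001]
wrist_force: [-0.1, -0.4, 5.6]
finger_gap: 0.0358
grasp_force: 30.0
```

Request:
{"api": "servo_tool", "payload": {
  "rows": [
    [[0, 0, -0.3, 0, 0, 0, 0], [0, 0, -0.3, 0, 0, 0, 0], [0, 0, 0, 0, 0, 0, 0]]
  ]
}}

```text
clock: 51.08
tcp_pos: [0.4733, -0.0319, 0.0286]
tcp_rot: [0.697, 0.717, 0.001, 0.001]
wrist_force: [-0.1, 0.2, -0.9]
finger_gap: 0.0355
grasp_force: 30.0
```

Run:
```python
from h import *
st(); seq((.5362,-.0130,2.5),1,-.004,.002,.028)
```

```text
t51.08 p [473.3 -31.9  28.6] yaw 91.68 z [ 0.002 -0.    -1.   ] F [-0.1  0.2 -0.9] gap 35.5 gf 30.0
goal [504.6 -68.4] home [508.7 -70.3]
[[-0.5,0.4,0.01,0.01,0.0,-0.05,0],[-0.5,0.4,0.01,0.0,0.0,-0.04,0],[-0.5,0.4,0.01,0.01,0.01,-0.05,0]]
```

Next I travel to nest 1, settle and lower.

Request:
{"api": "servo_tool", "payload": {
  "rows": [
    [[-0.5, 0.4, 0, 0, 0, -0.05, 0], [-0.5, 0.4, 0, 0, 0, -0.04, 0], [-0.5, 0.4, 0, 0.01, 0.01, -0.05, 0], [0, 0, 0, 0, 0, 0, 0], [0, 0, 0.25, 0, 0, 0, 0], [0, 0, 0.25, 0, 0, 0, 0], [0, 0, 0.02, 0, 0, 0, 0], [0, 0, 0, 0, 0, 0, 0]]
  ]
}}

```text
clock: 52.08
tcp_pos: [0.5043, -0.068, 0.015]
tcp_rot: [0.691, 0.723, 0.0, -0.0]
wrist_force: [-1.7, -0.3, 3.9]
finger_gap: 0.0359
grasp_force: 33.8
```

Run:
```python
from h import *
st(); seq((.5362,-.0130,2.5),1,-.004,.0005,.0142)
```

```text
t52.08 p [504.3 -68.   15. ] yaw 92.54 z [-0.     0.001 -1.   ] F [-1.7 -0.3  3.9] gap 35.9 gf 33.8
goal [504.7 -69.9] home [508.7 -70.3]
[[-0.08,0.01,0.03,-0.0,-0.01,0.01,0]]
```

Request:
{"api": "servo_tool", "payload": {
  "rows": [
    [[0, 0, -0.12, 0, 0, 0, 0], [-0.06, 0, 0, 0, 0, 0, 0], [0, 0, 0, 0, 0, 0, 0], [0, 0, 0.06, 0, 0, 0, 0], [0, 0, 0.04, 0, 0, 0, 0], [0, 0, 0, 0, 0, 0, 0]]
  ]
}}

```text
clock: 52.82
tcp_pos: [0.5044, -0.0698, 0.0154]
tcp_rot: [0.691, 0.722, 0.0, -0.0]
wrist_force: [-0.1, -0.4, -1.2]
finger_gap: 0.0359
grasp_force: 30.1
```

Request:
{"api": "servo_tool", "payload": {
  "rows": [
    [[-0.02, 0, 0, 0, 0, 0, 0], [0, 0, 0, 0, 0, 0, 0]]
  ]
}}

```text
clock: 53.08
tcp_pos: [0.5044, -0.0703, 0.0155]
tcp_rot: [0.691, 0.722, 0.0, -0.0]
wrist_force: [0.7, 0.0, -0.5]
finger_gap: 0.0356
grasp_force: 30.0
```

Request:
{"api": "servo_tool", "payload": {
  "rows": [
    [[-0.02, 0, 0, 0, 0, 0, 0], [0, 0, 0, 0, 0, 0, 0]]
  ]
}}

```text
clock: 53.32
tcp_pos: [0.5044, -0.0707, 0.0155]
tcp_rot: [0.691, 0.722, 0.0, -0.0]
wrist_force: [0.4, 1.1, -0.4]
finger_gap: 0.0355
grasp_force: 30.0
```

Request:
{"api": "servo_tool", "payload": {
  "rows": [
    [[-0.02, 0, 0, 0, 0, 0, 0], [0, 0, 0, 0, 0, 0, 0]]
  ]
}}

```text
clock: 53.58
tcp_pos: [0.5044, -0.0709, 0.0155]
tcp_rot: [0.691, 0.722, 0.0, -0.001]
wrist_force: [0.2, 4.8, 0.1]
finger_gap: 0.0358
grasp_force: 30.0
```

Request:
{"api": "servo_tool", "payload": {
  "rows": [
    [[-0.02, 0, 0, 0, 0, 0, 0], [0, 0, 0, 0, 0, 0, 0]]
  ]
}}

```text
clock: 53.82
tcp_pos: [0.5044, -0.0711, 0.0155]
tcp_rot: [0.691, 0.722, 0.001, -0.001]
wrist_force: [1.4, 7.3, 1.4]
finger_gap: 0.0354
grasp_force: 30.0
```

Request:
{"api": "servo_tool", "payload": {
  "rows": [
    [[0, 0, 0, 0, 0, 0, 0.5], [0, 0, 0.02, 0, 0, 0, 0.5], [0, 0.08, 0, 0, 0, 0, 0.5], [0, 0.08, 0, 0, 0, 0, 0.5], [0, 0.08, 0, 0, 0, 0, 0.5], [0, 0.04, 0, 0, 0, 0, 0.5], [0, 0, 0, 0, 0, 0, 0.5]]
  ]
}}

```text
clock: 54.7
tcp_pos: [0.5116, -0.0715, 0.015]
tcp_rot: [0.691, 0.722, 0.0, -0.0]
wrist_force: [0.2, 1.0, -0.4]
finger_gap: 0.0439
grasp_force: 0.1
```

Request:
{"api": "servo_tool", "payload": {
  "rows": [
    [[0, 0.02, 0, 0, 0, 0, 0.5], [0, 0.02, 0, 0, 0, 0, 0.5], [0, 0, 0, 0, 0, 0, 0.5]]
  ]
}}

```text
clock: 55.08
tcp_pos: [0.5125, -0.0714, 0.015]
tcp_rot: [0.691, 0.722, 0.0, -0.0]
wrist_force: [-0.9, 0.1, 0.2]
finger_gap: 0.0439
grasp_force: 0.2
```

Request:
{"api": "servo_tool", "payload": {
  "rows": [
    [[0, 0.02, 0, 0, 0, 0, 0.5], [0, 0, 0, 0, 0, 0, 0.5]]
  ]
}}

```text
clock: 55.32
tcp_pos: [0.513, -0.0714, 0.015]
tcp_rot: [0.691, 0.722, 0.0, -0.0]
wrist_force: [-0.2, 0.7, -0.5]
finger_gap: 0.0442
grasp_force: 0.3
```

Request:
{"api": "servo_tool", "payload": {
  "rows": [
    [[0, 0.02, 0, 0, 0, 0, 0.5], [0, 0, 0, 0, 0, 0, 0.5]]
  ]
}}

```text
clock: 55.58
tcp_pos: [0.5131, -0.0714, 0.0149]
tcp_rot: [0.691, 0.723, -0.0, -0.001]
wrist_force: [-4.7, -0.6, 3.4]
finger_gap: 0.044
grasp_force: 2.2
```

Request:
{"api": "servo_tool", "payload": {
  "rows": [
    [[0, 0.02, 0, 0, 0, 0, 0.5], [0, 0, 0, 0, 0, 0, 0.5]]
  ]
}}

```text
clock: 55.82
tcp_pos: [0.5131, -0.0713, 0.0149]
tcp_rot: [0.691, 0.723, -0.0, -0.001]
wrist_force: [-7.6, -1.1, 4.8]
finger_gap: 0.0441
grasp_force: 3.6
```

Home again. I'll retreat, turn the tool toward 180° and look at the carrier and the outline together.

Request:
{"api": "servo_tool", "payload": {
  "rows": [
    [[0, -0.12, 0, 0, 0, 0, 0.5], [0, 0, -0.3, 0, 0, 0, 0.5], [0, 0, -0.9, 0, 0, 0, 0.5], [0, 0, -0.9, 0, 0, 0, 0.5], [0, 0, -0.9, 0, 0, 0, 0.5]]
  ]
}}

```text
clock: 56.45
tcp_pos: [0.5114, -0.0716, 0.0913]
tcp_rot: [0.691, 0.722, 0.001, 0.0]
wrist_force: [-0.0, -0.4, 0.0]
finger_gap: 0.044
grasp_force: 0.0
```

Run:
```python
from h import *
st(); how([.625,.12,.28],181.5,.5)
```

```text
t56.45 p [511.4 -71.6  91.3] yaw 92.52 z [ 0.001  0.001 -1.   ] F [-0.  -0.4  0. ] gap 44.0 gf 0.0
[[0.47,0.31,-0.47,0.0,0.0,-0.93,0.5],[0.43,0.35,-0.47,0.0,0.0,-0.93,0.5],[0.4,0.39,-0.47,0.0,0.0,-0.93,0.5],[0.36,0.43,-0.47,0.0,0.0,-0.93,0.5],[0.32,0.46,-0.47,0.0,0.0,-0.93,0.5],[0.27,0.49,-0.47,0.0,0.0,-0.93,0.5],[0.22,0.51,-0.47,0.0,0.0,-0.93,0.5],[0.17,0.53,-0.47,0.0,0.0,-0.92,0.5]]
[[0.12,0.54,-0.47,0.0,0.0,-0.93,0.5],[0.06,0.55,-0.47,0.0,0.0,-0.92,0.5],[0.01,0.56,-0.47,0.0,0.0,-0.93,0.5],[-0.04,0.55,-0.47,0.0,0.0,-0.92,0.5],[-0.1,0.55,-0.47,0.0,0.0,-0.93,0.5],[-0.15,0.54,-0.48,0.0,0.0,-0.92,0.5],[-0.2,0.52,-0.47,0.0,0.01,-0.93,0.5],[-0.25,0.5,-0.48,0.01,0.0,-0.92,0.5]]
```

Request:
{"api": "servo_tool", "payload": {
  "rows": [
    [[0.47, 0.31, -0.47, 0, 0, -0.93, 0.5], [0.43, 0.35, -0.47, 0, 0, -0.93, 0.5], [0.4, 0.39, -0.47, 0, 0, -0.93, 0.5], [0.36, 0.43, -0.47, 0, 0, -0.93, 0.5], [0.32, 0.46, -0.47, 0, 0, -0.93, 0.5], [0.27, 0.49, -0.47, 0, 0, -0.93, 0.5], [0.22, 0.51, -0.47, 0, 0, -0.93, 0.5], [0.17, 0.53, -0.47, 0, 0, -0.92, 0.5]]
  ]
}}

```text
clock: 57.45
tcp_pos: [0.5685, 0.0249, 0.1851]
tcp_rot: [0.364, 0.931, 0.001, 0.0]
wrist_force: [-0.4, 0.7, -0.3]
finger_gap: 0.0444
grasp_force: 0.0
```

Request:
{"api": "servo_tool", "payload": {
  "rows": [
    [[0.12, 0.54, -0.47, 0, 0, -0.93, 0.5], [0.06, 0.55, -0.47, 0, 0, -0.92, 0.5], [0.01, 0.56, -0.47, 0, 0, -0.93, 0.5], [-0.04, 0.55, -0.47, 0, 0, -0.92, 0.5], [-0.1, 0.55, -0.47, 0, 0, -0.93, 0.5], [-0.15, 0.54, -0.48, 0, 0, -0.92, 0.5], [-0.2, 0.52, -0.47, 0, 0.01, -0.93, 0.5], [-0.25, 0.5, -0.48, 0.01, 0, -0.92, 0.5]]
  ]
}}

```text
clock: 58.45
tcp_pos: [0.6252, 0.1206, 0.2797]
tcp_rot: [-0.015, 1.0, 0.0, -0.0]
wrist_force: [-0.6, -0.6, -0.8]
finger_gap: 0.044
grasp_force: 0.0
```

Request:
{"api": "servo_tool", "payload": {
  "rows": [
    [[0, 0, 0, 0, 0, 0, 0.5], [0, 0, 0, 0, 0, 0, 0.5]]
  ]
}}

```text
clock: 58.7
tcp_pos: [0.6246, 0.1198, 0.2783]
tcp_rot: [-0.012, 1.0, -0.0, -0.001]
wrist_force: [-0.2, -0.0, 0.1]
finger_gap: 0.044
grasp_force: 0.0
```

```bash
cat >> h.py <<'E'
def tape(m,im,x0,x1,y0,y1,res=.0005,fish=True,vis=None):
    """components of white tape on the mat plane: bbox in world"""
    r=rect(m,im,x0,x1,y0,y1,0.,res,fish); s=cv2.cvtColor(r,cv2.COLOR_BGR2HSV); k=((s[...,1]<45)&(s[...,2]>100)).astype(np.uint8)
    k=cv2.morphologyEx(k,cv2.MORPH_OPEN,np.ones((5,5)))
    n,l,stt,ce=cv2.connectedComponentsWithStats(k); out=[]
    for i in range(1,n):
        a=stt[i,4]*res*res*1e6
        if a<300: continue
        v,u=np.nonzero(l==i); P=np.c_[x1-v*res,y1-u*res]; out.append((a,P)); print('tape area %.0f x %.1f..%.1f y %.1f..%.1f'%(a,P[:,0].min()*1e3,P[:,0].max()*1e3,P[:,1].min()*1e3,P[:,1].max()*1e3))
    if vis: cv2.imwrite(f'pics/{vis}.png',r)
    return out
E
python3 - <<'E'
from h import *
st(); m,im=snap('wrist','w12'); c=carrier(m,im,(.5362,-.0130,2.5),skip=())
tape(m,im,.40,.72,.10,.43,vis='w12t')
E
```

```text
t58.70 p [624.6 119.8 278.3] yaw -178.61 z [-0.002 -0.    -1.   ] F [-0.2 -0.   0.1] gap 44.0 gf 0.0h.py:86: RuntimeWarning: Mean of empty slice.
  a=A[keep]-A[keep].mean(0); b=B[keep]-B[keep].mean(0); t=np.arctan2((a[:,0]*b[:,1]-a[:,1]*b[:,0]).sum(),(a*b).sum())
  ret = ret.dtype.type(ret / rcount)
Traceback (most recent call last):
  File "h.py", line 86, in carrier
    a=A[keep]-A[keep].mean(0); b=B[keep]-B[keep].mean(0); t=np.arctan2((a[:,0]*b[:,1]-a[:,1]*b[:,0]).sum(),(a*b).sum())
                                                                        ~^^^^^
IndexError: too many indices for array: array is 1-dimensional, but 2 were indexed
```

```bash
cat >> h.py <<'E'
def screws(m,im,c,S,w=.008,z=.033):
    """refine carrier pose from the dark screws on the rails"""
    x,y,t=c[0],c[1],np.radians(c[2]); res=.00025
    for it in range(3):
        Rm=np.array([[np.cos(t),-np.sin(t)],[np.sin(t),np.cos(t)]]); A=[];B=[]
        for s in S:
            p=Rm@s+[x,y]; uv=w2pix(m,[*p,z],True)[0]; ww=w if it==0 else .0045
            if not(8<uv[0]<504 and 8<uv[1]<376): continue
            r=cv2.cvtColor(rect(m,im,p[0]-ww,p[0]+ww,p[1]-.0045,p[1]+.0045,z,res),cv2.COLOR_BGR2GRAY).astype(float)
            b=np.median(r); q=np.clip(b-r-.4*(b-r.min()),0,None)
            if b<110 or b-r.min()<25: continue
            v,u=np.mgrid[:r.shape[0],:r.shape[1]]; k=np.unravel_index(np.argmin(cv2.GaussianBlur(r,(0,0),3)),r.shape); q=q*(np.hypot(v-k[0],u-k[1])<3/.25)
            A.append(s);B.append([p[0]+ww-(q*v).sum()/q.sum()*res,p[1]+.0045-(q*u).sum()/q.sum()*res])
        A=np.array(A);B=np.array(B)
        if len(A)<2: print('screws seen',len(A)); return c
        a=A-A.mean(0); b=B-B.mean(0); t=np.arctan2((a[:,0]*b[:,1]-a[:,1]*b[:,0]).sum(),(a*b).sum())
        Rm=np.array([[np.cos(t),-np.sin(t)],[np.sin(t),np.cos(t)]]); x,y=B.mean(0)-Rm@A.mean(0); e=np.linalg.norm(A@Rm.T+[x,y]-B,axis=1)
    print('carrier(screws) x %.2f y %.2f yaw %.2f'%(x*1e3,y*1e3,np.degrees(t)),len(A),(e*1e3).round(2)); return x,y,np.degrees(t)
E
python3 - <<'E'
from h import *
m,im=load('w2'); c=(.53651,-.01367,1.79); t=np.radians(c[2]); Rm=np.array([[np.cos(t),np.sin(t)],[-np.sin(t),np.cos(t)]])
for u,v in((101,81),(107,253),(112,425),(554,66)):
    uv=w2pix(m,[.66-v*.0005,.15-u*.0005,.008],True)[0]; p=pix2w(m,*uv,.033,True); print((1e3*Rm@(p[:2]-c[:2])).round(1))
S=np.array([(sx*.085,sy*.105) for sx in(-1,0,1) for sy in(-1,1)])
for n,g in(('w2',c),('w6',(.5361,-.0130,2.57)),('w11',(.5362,-.013,2.5)),('w12',(.5362,-.013,2.5))):
    m,im=load(n); screws(m,im,g,S)
m,im=load('w12'); tape(m,im,.40,.72,.10,.43,vis='w12t')
E
```

```text
[ 79.8 105.1]
[ -0.2 104.8]
[-80.2 104.9]
[  80.2 -105.5]
carrier(screws) x 535.54 y -14.50 yaw 1.69 5 [3.17 4.04 0.89 3.42 3.41]
carrier(screws) x 536.13 y -12.99 yaw 2.55 6 [3.75 3.73 0.06 0.12 3.65 3.66]
carrier(screws) x 536.27 y -13.17 yaw 2.48 3 [3.69 0.1  3.61]
carrier(screws) x 536.23 y -13.09 yaw 2.55 6 [3.77 3.79 0.05 0.12 3.71 3.7 ]
tape area 686 x 627.5..671.5 y 339.0..383.0
tape area 691 x 623.5..667.5 y 127.0..170.5
tape area 698 x 445.5..490.0 y 342.5..386.0
tape area 714 x 442.0..486.0 y 130.0..174.0
```

Run:
```python
from h import *
S=np.array([(sx*.08,sy*.105) for sx in(-1,0,1) for sy in(-1,1)]); np.save('S.npy',S)
m,im=load('w12'); c=screws(m,im,(.5362,-.013,2.5),S)
T=tape(m,im,.40,.72,.10,.43); C=np.array([p.mean(0) for a,p in T]); print((C*1e3).round(1)); print('centre',C.mean(0)*1e3,'yaw from y sides',np.degrees(np.arctan2(-(C[0]-C[1])[0],(C[0]-C[1])[1])),np.degrees(np.arctan2(-(C[2]-C[3])[0],(C[2]-C[3])[1])),'x sides',np.degrees(np.arctan2((C[0]-C[2])[1],(C[0]-C[2])[0])),np.degrees(np.arctan2((C[1]-C[3])[1],(C[1]-C[3])[0])))
g=c2w(c,(0,.105)); print(g); how([*g,.06],180+c[2],.35);
```

```text
carrier(screws) x 536.16 y -13.06 yaw 2.58 6 [0.05 0.02 0.03 0.07 0.06 0.12]
tape area 686 x 627.5..671.5 y 339.0..383.0
tape area 691 x 623.5..667.5 y 127.0..170.5
tape area 698 x 445.5..490.0 y 342.5..386.0
tape area 714 x 442.0..486.0 y 130.0..174.0
[[657.2 368.6]
 [653.2 141.2]
 [459.9 371.8]
 [456.5 144.3]]
centre [556.71332763 256.46189091] yaw from y sides -1.0110596874780369 -0.8663034763936269 x sides -0.9034447869061177 -0.8935544831062173
[0.53143953 0.09183305]
[[0.34,-0.09,0.79,-0.0,-0.0,-0.02,0.35],[0.34,-0.09,0.79,-0.0,-0.0,-0.02,0.35],[0.34,-0.09,0.8,-0.0,-0.0,-0.02,0.35],[0.34,-0.09,0.79,-0.0,-0.0,-0.02,0.35],[0.34,-0.09,0.8,-0.0,-0.0,-0.02,0.35],[0.34,-0.09,0.79,-0.0,-0.0,-0.02,0.35],[0.34,-0.09,0.8,-0.0,-0.0,-0.02,0.35],[0.34,-0.09,0.79,0.0,-0.0,-0.01,0.35]]
[[0.34,-0.09,0.8,0.0,-0.01,-0.02,0.35],[0.34,-0.09,0.79,0.0,-0.0,-0.01,0.35],[0.35,-0.08,0.79,0.0,-0.01,-0.02,0.35]]
```

Request:
{"api": "servo_tool", "payload": {
  "rows": [
    [[0.34, -0.09, 0.79, 0, 0, -0.02, 0.35], [0.34, -0.09, 0.79, 0, 0, -0.02, 0.35], [0.34, -0.09, 0.79, 0, 0, -0.02, 0.35], [0.34, -0.09, 0.79, 0, 0, -0.02, 0.35], [0.34, -0.09, 0.79, 0, 0, -0.02, 0.35], [0.34, -0.09, 0.79, 0, 0, -0.02, 0.35], [0.34, -0.09, 0.79, 0, 0, -0.02, 0.35], [0.34, -0.09, 0.79, 0, 0, -0.01, 0.35]]
  ]
}}

```text
clock: 59.75
tcp_pos: [0.5566, 0.0993, 0.1199]
tcp_rot: [-0.02, 1.0, -0.0, -0.001]
wrist_force: [0.8, 0.4, 0.2]
finger_gap: 0.031
grasp_force: 0.0
```

Request:
{"api": "servo_tool", "payload": {
  "rows": [
    [[0.34, -0.09, 0.79, 0, 0, -0.02, 0.35], [0.34, -0.09, 0.79, 0, 0, -0.01, 0.35], [0.35, -0.08, 0.79, 0, -0.01, -0.02, 0.35], [0, 0, 0, 0, 0, 0, 0.35], [0, 0, 0, 0, 0, 0, 0.35]]
  ]
}}

```text
clock: 60.38
tcp_pos: [0.5324, 0.092, 0.0623]
tcp_rot: [-0.023, 1.0, -0.0, 0.001]
wrist_force: [-0.0, -0.7, 0.2]
finger_gap: 0.0313
grasp_force: 0.0
```

Run:
```python
from h import *
st(); how([.5314,.0918,.0145],182.55,.35)
```

```text
t60.38 p [532.4  92.   62.3] yaw -177.35 z [ 0.001 -0.    -1.   ] F [-0.  -0.7  0.2] gap 31.3 gf 0.0
[[0.01,-0.0,0.64,-0.0,0.0,0.01,0.35],[0.02,-0.0,0.64,-0.0,0.01,0.0,0.35],[0.01,-0.01,0.63,-0.0,0.0,0.01,0.35]]
```

Request:
{"api": "servo_tool", "payload": {
  "rows": [
    [[0.01, 0, 0.64, 0, 0, 0.01, 0.35], [0.02, 0, 0.64, 0, 0.01, 0, 0.35], [0.01, -0.01, 0.63, 0, 0, 0.01, 0.35], [0, 0, 0, 0, 0, 0, 0.35], [0, 0, 0, 0, 0, 0, 0.2], [0, 0, 0, 0, 0, 0, 0.15], [0, 0, 0, 0, 0, 0, 0.1], [0, 0, 0, 0, 0, 0, 0]]
  ]
}}

```text
clock: 61.38
tcp_pos: [0.5312, 0.0916, 0.0142]
tcp_rot: [-0.022, 1.0, -0.0, -0.0]
wrist_force: [-0.5, -3.8, 3.9]
finger_gap: 0.01
grasp_force: 30.0
```

Request:
{"api": "servo_tool", "payload": {
  "rows": [
    [[0, 0, 0, 0, 0, 0, 0], [0, 0, 0, 0, 0, 0, 0], [0, 0, 0, 0, 0, 0, 0]]
  ]
}}

```text
clock: 61.75
tcp_pos: [0.5312, 0.0916, 0.0142]
tcp_rot: [-0.023, 1.0, -0.0, -0.0]
wrist_force: [-0.3, -4.8, 5.3]
finger_gap: 0.01
grasp_force: 30.0
```

Run:
```python
from h import *
st(); o=bot.get_obs(); p=np.array(o['tcp_pos'])
s=(.5567,.2565,-.92); g=c2w(s,(0,.105)); print(g)
m,im=snap('wrist','w13'); c=screws(m,im,(.5362,-.013,2.5),np.load('S.npy'))
```

```text
t61.75 p [531.2  91.6  14.2] yaw -177.42 z [-0.    -0.001 -1.   ] F [-0.3 -4.8  5.3] gap 10.0 gf 30.0
[0.55838592 0.36148646]
carrier(screws) x 536.08 y -12.59 yaw 2.56 2 [0.13 0.13]
```

Run:
```python
from h import *
z=bot.get_obs()['tcp_pos'][2]
how([.5584,.3615,z],179.08,0,umax=.31)
```

```text
[[-0.04,0.3,-0.0,-0.0,-0.0,0.02,0],[-0.04,0.3,-0.0,-0.0,-0.0,0.02,0],[-0.04,0.3,-0.0,-0.0,-0.0,0.02,0],[-0.04,0.3,-0.0,-0.0,-0.0,0.02,0],[-0.04,0.3,-0.0,-0.0,-0.0,0.02,0],[-0.04,0.3,-0.0,-0.0,-0.0,0.02,0],[-0.04,0.3,-0.0,-0.0,-0.0,0.02,0],[-0.04,0.3,-0.0,-0.0,-0.0,0.02,0]]
[[-0.04,0.3,-0.0,-0.0,-0.0,0.02,0],[-0.04,0.3,-0.0,-0.0,-0.0,0.01,0],[-0.04,0.3,-0.0,-0.0,-0.0,0.02,0],[-0.04,0.3,-0.0,-0.0,-0.0,0.01,0],[-0.04,0.3,-0.0,-0.0,-0.0,0.02,0],[-0.04,0.3,-0.0,-0.0,-0.0,0.01,0],[-0.04,0.3,-0.0,-0.0,-0.0,0.02,0],[-0.03,0.3,-0.0,-0.0,-0.0,0.01,0]]
[[-0.03,0.3,-0.0,-0.0,-0.0,0.02,0],[-0.03,0.3,-0.0,-0.0,-0.0,0.01,0],[-0.03,0.3,-0.0,-0.0,-0.0,0.02,0],[-0.03,0.3,-0.0,-0.0,-0.0,0.01,0],[-0.03,0.3,-0.0,-0.0,-0.0,0.02,0],[-0.03,0.3,-0.0,-0.0,-0.0,0.01,0],[-0.03,0.3,-0.0,-0.0,-0.0,0.02,0],[-0.03,0.3,-0.0,-0.0,-0.0,0.01,0]]
[[-0.03,0.3,-0.0,-0.0,-0.0,0.02,0],[-0.03,0.3,-0.0,-0.0,-0.0,0.01,0],[-0.03,0.3,-0.0,-0.0,-0.0,0.02,0],[-0.03,0.3,-0.0,-0.0,-0.0,0.01,0],[-0.03,0.3,-0.0,-0.0,-0.0,0.02,0],[-0.03,0.3,-0.0,-0.0,-0.0,0.01,0],[-0.03,0.3,-0.0,-0.0,-0.0,0.02,0],[-0.03,0.3,-0.0,-0.0,-0.0,0.01,0]]
[[-0.03,0.29,-0.0,-0.0,-0.0,0.02,0],[-0.03,0.3,-0.0,-0.0,-0.0,0.01,0],[-0.03,0.3,-0.0,-0.0,-0.0,0.02,0],[-0.04,0.29,-0.01,-0.01,-0.0,0.01,0]]
```

Request:
{"api": "servo_tool", "payload": {
  "rows": [
    [[-0.01, 0.1, 0, 0, 0, 0.02, 0], [-0.02, 0.2, 0, 0, 0, 0.02, 0], [-0.04, 0.3, 0, 0, 0, 0.02, 0], [-0.04, 0.3, 0, 0, 0, 0.02, 0], [-0.04, 0.3, 0, 0, 0, 0.02, 0], [-0.04, 0.3, 0, 0, 0, 0.02, 0], [-0.04, 0.2, 0, 0, 0, 0.02, 0], [-0.01, 0.1, 0, 0, 0, 0.01, 0]]
  ]
}}

```text
clock: 62.8
tcp_pos: [0.5356, 0.1362, 0.0142]
tcp_rot: [-0.015, 1.0, -0.001, -0.0]
wrist_force: [0.1, -11.4, 5.8]
finger_gap: 0.0097
grasp_force: 30.0
```

Run:
```python
from h import *
st(); m,im=snap('wrist','w14'); o=bot.get_obs(); y=np.degrees(np.arctan2(*R.from_quat(o['tcp_rot']).as_matrix()[[1,0],0]))-180
c=c2w((*o['tcp_pos'][:2],y),(0,-.105)); print(c,y); c=screws(m,im,(*c,y),np.load('S.npy'))
```

```text
t62.80 p [535.6 136.2  14.2] yaw -178.31 z [-0.    -0.002 -1.   ] F [  0.1 -11.4   5.8] gap 9.7 gf 30.0
[0.53863905 0.03144442] -358.3207086261773
carrier(screws) x 538.58 y 31.98 yaw 1.52 2 [0.11 0.11]
```

Run:
```python
from h import *
z=bot.get_obs()['tcp_pos'][2]
o=how([.5584,.3615,z],179.08,0,umax=.38); print(len(o))
```

```text
[[-0.05,0.37,-0.0,-0.0,-0.0,0.02,0],[-0.05,0.37,-0.0,-0.0,-0.0,0.02,0],[-0.05,0.37,-0.0,-0.0,-0.0,0.02,0],[-0.05,0.37,-0.0,-0.0,-0.0,0.02,0],[-0.05,0.38,-0.0,-0.0,-0.0,0.02,0],[-0.04,0.37,-0.0,-0.0,-0.0,0.02,0],[-0.04,0.38,-0.0,-0.0,-0.0,0.02,0],[-0.04,0.38,-0.0,-0.0,-0.0,0.02,0]]
[[-0.04,0.37,-0.0,-0.0,-0.0,0.02,0],[-0.04,0.38,-0.0,-0.0,-0.0,0.02,0],[-0.04,0.38,-0.0,-0.0,-0.0,0.02,0],[-0.04,0.37,-0.0,-0.0,-0.0,0.02,0],[-0.04,0.38,-0.0,-0.0,-0.0,0.02,0],[-0.04,0.37,-0.0,-0.0,-0.0,0.02,0],[-0.04,0.38,-0.0,-0.0,-0.0,0.02,0],[-0.04,0.38,-0.0,-0.0,-0.0,0.01,0]]
[[-0.04,0.37,-0.0,-0.0,-0.0,0.02,0],[-0.04,0.38,-0.0,-0.0,-0.0,0.01,0],[-0.03,0.37,-0.0,-0.0,-0.0,0.02,0],[-0.03,0.38,-0.0,-0.0,-0.0,0.01,0],[-0.04,0.37,-0.0,-0.0,-0.0,0.02,0],[-0.03,0.38,-0.0,-0.0,-0.0,0.01,0],[-0.03,0.37,-0.01,-0.01,-0.0,0.02,0],[-0.04,0.38,-0.0,-0.0,-0.0,0.01,0]]
24
```

Request:
{"api": "servo_tool", "payload": {
  "rows": [
    [[-0.02, 0.15, 0, 0, 0, 0.02, 0], [-0.03, 0.25, 0, 0, 0, 0.02, 0], [-0.05, 0.37, 0, 0, 0, 0.02, 0], [-0.05, 0.37, 0, 0, 0, 0.02, 0], [-0.05, 0.38, 0, 0, 0, 0.02, 0], [-0.04, 0.37, 0, 0, 0, 0.02, 0], [-0.04, 0.38, 0, 0, 0, 0.02, 0], [-0.04, 0.38, 0, 0, 0, 0.02, 0]]
  ]
}}

```text
clock: 63.85
tcp_pos: [0.5421, 0.2025, 0.0142]
tcp_rot: [-0.006, 1.0, -0.001, -0.0]
wrist_force: [-0.6, -12.3, 7.5]
finger_gap: 0.0096
grasp_force: 30.0
```

Request:
{"api": "servo_tool", "payload": {
  "rows": [
    [[-0.04, 0.37, 0, 0, 0, 0.02, 0], [-0.04, 0.38, 0, 0, 0, 0.02, 0], [-0.04, 0.38, 0, 0, 0, 0.02, 0], [-0.04, 0.37, 0, 0, 0, 0.02, 0], [-0.04, 0.38, 0, 0, 0, 0.02, 0], [-0.04, 0.37, 0, 0, 0, 0.02, 0], [-0.03, 0.25, 0, 0, 0, 0.02, 0], [-0.02, 0.15, 0, 0, 0, 0.01, 0]]
  ]
}}

```text
clock: 64.85
tcp_pos: [0.5488, 0.2686, 0.0142]
tcp_rot: [0.002, 1.0, -0.001, -0.001]
wrist_force: [-1.0, -11.9, 8.2]
finger_gap: 0.0095
grasp_force: 30.0
```

Run:
```python
from h import *
st(); m,im=snap('wrist','w15'); o=bot.get_obs(); y=np.degrees(np.arctan2(*R.from_quat(o['tcp_rot']).as_matrix()[[1,0],0]))%360-180
c=c2w((*o['tcp_pos'][:2],y),(0,-.105)); print(c,y); c=screws(m,im,(*c,y),np.load('S.npy'))
z=o['tcp_pos'][2]; how([.5584,.3615,z],179.08,0,umax=.3)
```

```text
t64.85 p [548.8 268.6  14.2] yaw 179.82 z [-0.001 -0.002 -1.   ] F [ -1.  -11.9   8.2] gap 9.5 gf 30.0
[0.54853473 0.16405916] -0.1799807644826501
carrier(screws) x 548.53 y 164.34 yaw -0.29 2 [0.06 0.06]
[[-0.03,0.28,-0.0,-0.0,-0.0,0.01,0],[-0.03,0.28,-0.0,-0.0,-0.0,0.01,0],[-0.03,0.29,-0.0,-0.0,-0.0,0.01,0],[-0.03,0.28,-0.0,-0.0,-0.0,0.01,0],[-0.03,0.29,-0.0,-0.0,-0.0,0.01,0],[-0.03,0.29,-0.0,-0.0,-0.0,0.01,0],[-0.02,0.28,-0.0,-0.0,-0.0,0.01,0],[-0.03,0.29,-0.0,-0.0,-0.0,0.01,0]]
[[-0.02,0.28,-0.0,-0.0,-0.0,0.01,0],[-0.02,0.29,-0.0,-0.0,-0.0,0.01,0],[-0.03,0.28,-0.0,-0.01,-0.0,0.01,0],[-0.02,0.29,-0.0,-0.0,-0.01,0.01,0],[-0.03,0.28,-0.01,-0.01,-0.0,0.0,0]]
```

Request:
{"api": "servo_tool", "payload": {
  "rows": [
    [[-0.02, 0.15, 0, 0, 0, 0.01, 0], [-0.03, 0.28, 0, 0, 0, 0.01, 0], [-0.04, 0.32, 0, 0, 0, 0.01, 0], [-0.04, 0.36, 0, 0, 0, 0.01, 0], [-0.04, 0.36, 0, 0, 0, 0.01, 0], [-0.04, 0.36, 0, 0, 0, 0.01, 0], [-0.04, 0.36, 0, 0, 0, 0.01, 0], [-0.03, 0.3, 0, 0, 0, 0.01, 0]]
  ]
}}

```text
clock: 65.9
tcp_pos: [0.5563, 0.3307, 0.0142]
tcp_rot: [0.006, 1.0, -0.001, -0.001]
wrist_force: [-1.3, -12.3, 9.1]
finger_gap: 0.0094
grasp_force: 30.0
```

Request:
{"api": "servo_tool", "payload": {
  "rows": [
    [[-0.03, 0.3, 0, 0, 0, 0.01, 0], [-0.03, 0.3, 0, 0, 0, 0.01, 0], [-0.02, 0.25, 0, 0, 0, 0.01, 0], [-0.02, 0.15, 0, 0, 0, 0.01, 0], [-0.01, 0.08, 0, 0, 0, 0, 0], [0, 0, 0, 0, 0, 0, 0]]
  ]
}}

```text
clock: 66.65
tcp_pos: [0.5594, 0.3577, 0.0142]
tcp_rot: [0.008, 1.0, -0.001, -0.001]
wrist_force: [-0.5, -10.0, 7.5]
finger_gap: 0.01
grasp_force: 30.0
```

Run:
```python
from h import *
st(); m,im=snap('wrist','w16'); o=bot.get_obs(); y=np.degrees(np.arctan2(*R.from_quat(o['tcp_rot']).as_matrix()[[1,0],0]))%360-180
c=c2w((*o['tcp_pos'][:2],y),(0,-.105)); print(c,y); c=screws(m,im,(*c,y),np.load('S.npy'))
tape(m,im,.40,.72,.10,.43)
z=o['tcp_pos'][2]; how([.5584,.3615,z],179.08,0,umax=.1)
```

```text
t66.65 p [559.4 357.7  14.2] yaw 179.08 z [-0.002 -0.002 -1.   ] F [ -0.5 -10.    7.5] gap 10.0 gf 30.0
[0.55773203 0.2527339 ] -0.9242454435211869
carrier(screws) x 557.70 y 253.47 yaw -1.08 2 [0.11 0.11]
tape area 341 x 611.5..638.5 y 351.0..363.0
tape area 1570 x 459.0..589.5 y 352.0..366.5
tape area 2667 x 514.5..559.5 y 245.5..308.5
tape area 1068 x 512.5..557.5 y 161.0..192.5
tape area 784 x 445.0..490.5 y 341.0..385.5
[[0.02,0.08,-0.0,-0.01,-0.01,-0.0,0],[0.02,0.07,-0.0,-0.01,-0.0,-0.0,0]]
```

Request:
{"api": "servo_tool", "payload": {
  "rows": [
    [[0.02, 0.07, 0, 0, 0, 0, 0], [0.02, 0.05, 0, 0, 0, 0, 0], [0, 0.02, 0, 0, 0, 0, 0], [0, 0, 0, 0, 0, 0, 0], [0, 0, 0, 0, 0, 0, 0]]
  ]
}}

```text
clock: 67.32
tcp_pos: [0.5588, 0.361, 0.0143]
tcp_rot: [0.008, 1.0, -0.001, -0.0]
wrist_force: [0.3, -10.9, 8.0]
finger_gap: 0.0097
grasp_force: 30.0
```

Run:
```python
from h import *
st(); m,im=snap('wrist','w17'); o=bot.get_obs(); y=np.degrees(np.arctan2(*R.from_quat(o['tcp_rot']).as_matrix()[[1,0],0]))%360-180
c=c2w((*o['tcp_pos'][:2],y),(0,-.105)); print(c,y); c=screws(m,im,(*c,y),np.load('S.npy'))
```

```text
t67.33 p [558.8 361.   14.3] yaw 179.09 z [-0.001 -0.002 -1.   ] F [  0.3 -10.9   8. ] gap 9.7 gf 30.0
[0.55712369 0.25599662] -0.9159934329777002
carrier(screws) x 557.54 y 256.70 yaw -0.82 2 [0.11 0.11]
```

Request:
{"api": "servo_tool", "payload": {
  "rows": [
    [[0, -0.04, 0, 0, 0, 0, 0], [0, -0.04, 0, 0, 0, 0, 0], [0, 0, 0, 0, 0, 0, 0]]
  ]
}}

```text
clock: 67.75
tcp_pos: [0.5588, 0.361, 0.0142]
tcp_rot: [0.008, 1.0, 0.001, 0.0]
wrist_force: [4.8, 0.4, 3.7]
finger_gap: 0.01
grasp_force: 30.0
```

Unloaded. Next I open, rise and back up for an overall view.

Request:
{"api": "servo_tool", "payload": {
  "rows": [
    [[0, 0, 0, 0, 0, 0, 0.2], [0, 0, 0, 0, 0, 0, 0.3], [0, 0, -0.3, 0, 0, 0, 0.3], [0, 0, -0.7, 0, 0, 0, 0.3], [0, 0, -0.9, 0, 0, 0, 0.3], [-0.3, -0.5, -0.9, 0, 0, 0, 0.3], [-0.4, -0.7, -0.9, 0, 0, 0, 0.3], [-0.4, -0.7, -0.9, 0, 0, 0, 0.3]]
  ]
}}

```text
clock: 68.75
tcp_pos: [0.5853, 0.3121, 0.1309]
tcp_rot: [0.008, 1.0, 0.0, 0.0]
wrist_force: [0.2, -0.0, -0.7]
finger_gap: 0.0264
grasp_force: 0.0
```

Request:
{"api": "servo_tool", "payload": {
  "rows": [
    [[-0.4, -0.7, -0.9, 0, 0, 0, 0.3], [-0.4, -0.7, -0.9, 0, 0, 0, 0.3], [-0.4, -0.7, -0.9, 0, 0, 0, 0.3], [-0.3, -0.4, -0.9, 0, 0, 0, 0.3], [0, 0, -0.7, 0, 0, 0, 0.3], [0, 0, 0, 0, 0, 0, 0.3], [0, 0, 0, 0, 0, 0, 0.3]]
  ]
}}

```text
clock: 69.62
tcp_pos: [0.6213, 0.2496, 0.2358]
tcp_rot: [0.008, 1.0, -0.0, -0.001]
wrist_force: [0.6, 0.2, 0.1]
finger_gap: 0.0264
grasp_force: 0.0
```

Run:
```python
from h import *
st(); m,im=snap('wrist','w18'); c=screws(m,im,(.5571,.2562,-.9),np.load('S.npy'))
T=tape(m,im,.40,.72,.08,.43)
r=rect(m,im,.43,.68,.11,.40,.03,.00040); cv2.imwrite('pics/w18r.png',r); print(r.shape)
```

```text
t69.62 p [621.3 249.6 235.8] yaw 179.11 z [-0.002 -0.    -1.   ] F [0.6 0.2 0.1] gap 26.4 gf 0.0
carrier(screws) x 557.39 y 256.95 yaw -0.87 6 [0.06 0.21 0.15 0.09 0.14 0.1 ]
tape area 3611 x 445.0..671.5 y 338.0..386.0
tape area 3698 x 442.0..668.0 y 127.0..174.0
tape area 2280 x 601.0..644.0 y 263.5..325.5
tape area 2269 x 599.5..642.5 y 165.0..224.0
tape area 2319 x 505.5..552.0 y 265.0..327.0
tape area 2301 x 504.0..550.5 y 167.0..225.0
(626, 725, 3)
```

View pics/w18r.png

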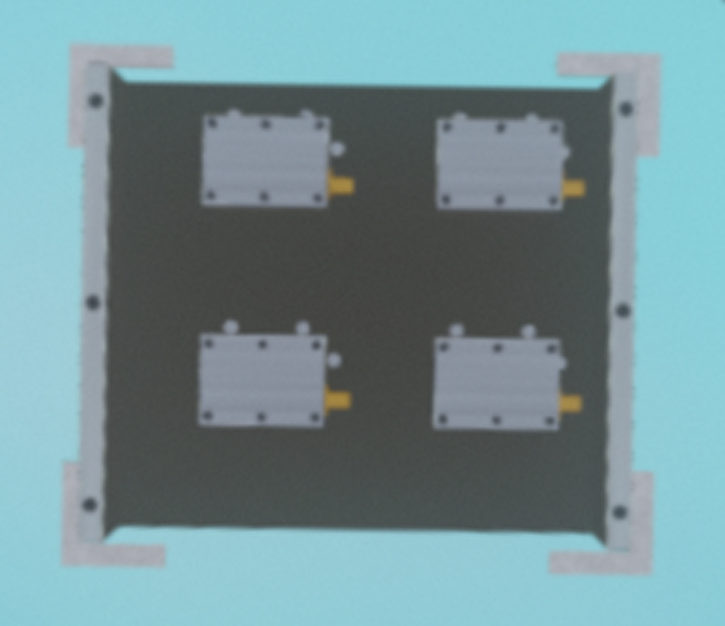

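The final view shows all four modules against their pins. Their screw centres are at crop pixels (265,161), (500,164), (261,380) and (496,384), each within about 0.3 mm of its computed home. The carrier is about 0.8 mm off the outline's centre and within 0.1° of its yaw. The arm is clear, so I'm handing in.

```bash
python3 -c "
from bench import bot
print(bot.hand_in())"
```

```text
the job is handed in; nothing more can be done
None
```

I handed the job in at about 70 s: all four modules are home in their nests (one was knocked out mid-run and I reseated it), and the carrier sits square inside the taped outline, about 0.8 mm off centre, with nothing else on the bench touched.

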